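# Lock the pump cover with the slot key

### The arm

A 7-joint arm with a two-finger parallel gripper is mounted at the origin on the work surface. World frame = base frame: x ahead of the robot, y to its left, z up, the work surface at z = 0. Lengths are in mm, angles in rad, forces in N, time in s.
With the tool pointing down it reaches from about 400 to 875 mm from the base axis. Payload 4.4 kg.
Tool frame: the origin (TCP) lies between the finger pads; the fingertips stand ctrl.finger_overhang ahead of it and the grasp point (between the pads) lies 11 mm behind it (ctrl.finger_overhang is the distance from the TCP to the fingertips, in mm); z points along the fingers, y is the direction in which the jaws open and shut (so a half turn about z gives the same grasp; the last joint's range is limited). The gripper opens to 85 mm and grips with 20 to 120 N. Pads are 22 mm wide; open, the fingers measure 114 mm over their backs; the gripper's body (76 mm by 85 mm) begins 54 mm behind the grasp point. The pads swing forward as they close: fully open they stand 13 mm farther back than shut.
Start: joints at [-1.348, 0.628, 0.038, 1.517, -0.027, 0.996, -0.02], TCP at [185.097, 623.102, 239.313] pointing down, gripper open.
Joint ranges: [-3.06, 3.06], [-0.37, 2.12], [-1.25, 1.32], [0.18, 2.47], [-1.1, 4.24], [0.23, 1.98], [-2.94, 2.94]. Speed limits (rad/s): [2.57, 2.57, 3.14, 3.14, 3.14, 3.14, 3.14].

### API

Orientations are given as [roll, pitch, yaw] about the fixed x, y, z axes, in that order (R = Rz(yaw) Ry(pitch) Rx(roll)).
In Python, from cell import ctrl gives the robot as it stands. The module is installed in compiled form; this text tells all that it offers.
- The arm moves only by the tool step_arm, never from a script. Its argument "deltas" is a list that holds one entry, the list of rows, each a list of 7 numbers: the opening, from 0 (shut) to 1 (fully open), then the shift along the world's x, y, z in mm, then the turn, a rotation vector about the world's x, y, z in rad. In form: [[[grip, tx, ty, tz, rx, ry, rz], ...]]. A call has 1 to 10 rows; each row shifts and turns the commanded pose from where the row before left it; what a row does not reach is not made up. A row lasts 1/12 s, in which the tool goes at most 41.7 mm and 7.16 degrees, less where a joint would pass 70% of its speed; a pose out of reach is approached as far as the arm can. A call is refused whole if a number of a shift passes 41.7 or a number of a turn 0.125, either way. A call with a gripper value outside its range is refused whole. The fingers move at their own pace and stop on an object; the grip force is fixed at half the most. Time passes only in rows, so rows that do not move let the fingers close. It gives the time, the measured TCP pose, the force and the opening at its end, in the units of the state.
- ctrl.read_state(): the state, without advancing time (a new reading comes with each control period).
- ctrl.get_image(name): name is "side" or "top" or "wrist"; returns (picture, depth): 420x560x3 uint8, red, green, blue; 420x560 float32, mm along the optical axis (not along the pixel's ray), 0 where there is no reading.
- ctrl.camera_info(name): a dict with "intrinsics" (3x3 intrinsics, pixels), "rvec" (rotation vector, rad) and "tvec" (3), from world to camera coordinates, as OpenCV has them. Camera axes: x right, y down, z forward; pixel columns grow to the right and rows downward; lengths in mm; the calibration is good to about 2 mm. A picture is of the moment at which its call begins: read the wrist's pose just before it. camera_info takes no time and is no camera call; for the wrist camera it gives the pose at the moment of the call.
- ctrl.finish_job(): hands the job in, once; it reports no verdict.
The state is a dict: "clock": time; "qpos": joint angles; "qd": joint speeds; "tau": joint torques, N m; "eef_pos": TCP position; "tool_rot": TCP orientation; "force": force on the tool from outside, world axes, zero at the start; "torque": the same for the moment, N m; "width": finger opening in mm.
Only numpy, scipy, OpenCV 4.12 (cv2) and the standard library are available. Lean on these libraries where they do the work, as an engineer would, in place of code of your own. Each camera call takes 0.05 s, during which the arm holds its last target.

### The job

Take the orange-handled slot key from its grey holder, set its blade fully down into the slot of the brass cam lock on the polishing machine's pump unit, and gently turn the lock clockwise a quarter turn until it seats at its stop, with the steel bolt fully home in its keeper. Do not force the lock and do not turn it with the fingers. Then put the key back upright in its holder, fully down, and leave the tray, bottle and beaker where they stand.

Things in the scene. Friction and masses are not known exactly. Their poses are not given: they have to be found in the camera images.
- unit: Pump unit, fixed: grey housing 190 x 150 mm (along its x, y), white cover whose top is 64 mm above the bench. Origin: centre of the underside, z up. On the cover a brass cam lock, and towards the unit's +x a steel bolt 16 mm wide, top 73 mm above the bench, that the lock drives 12 mm in +x under the keeper. There is a black plate 46 mm square under the lock, top 66 mm above the bench.
- keeper (a point): Middle of the top of the keeper, a dark steel bridge 14 x 34 mm across the bolt's end, 62 mm from the unit's centre towards its +x; its top is 80.5 mm above the bench. Axes as the unit's.
- lock_centre (a point): On the lock's vertical axis, at the nominal height of its top (72 mm). Axes as the unit's. Lock: brass disc 36 mm across, rigid but for turning; slot through its middle 25 x 5 mm, 4.5 mm deep. The insert is not fitted exactly: top up to 1.2 mm higher or lower; unlocked slot along the unit's x turned up to 0.9 rad either way. Neither is reported: find the slot by feel or eye.
- cam (a joint): Turn of the lock from its own unlocked start, rad (not the slot's direction in the room): 0 unlocked, grows clockwise seen from above, hard stop at 1.571 (seated). About 0.12 N m of friction; stays where it is left; does not turn back beyond 0. It drives the bolt in proportion.
- key: Slot key, loose, about 120 g, upright in its holder, blade down. Origin: middle of the blade's lower edge; z up to the handle. Steel blade 20 mm wide (along x), 2.5 mm thick (y), z = 0 to 16 mm, square ended; round shank 10 mm thick to z = 44 mm; black collar 32 mm across, z = 44 to 49; orange square handle 22 x 22 mm, sides along x and y, z = 49 to 101.
- holder: Key holder, fixed: grey block 70 x 60 mm (along its x, y), 48 mm high, pocket in the middle of its top 27 mm along x, 16 mm along y, 45 mm deep. Origin: centre of the underside, z up. The key rests with its collar on the block's top, blade along the holder's x, its origin 4 mm above the bench. Left or right of the unit; the tray is on the other side.
- tray: Bystander: white tray 130 x 90 mm, 22 mm high, with six round resin specimen mounts, loose. Origin: centre of the underside.
- bottle: Bystander: white bottle with blue cap, 56 mm across, 130 mm high, loose. Origin: centre of the underside.
- beaker: Bystander: glass beaker, 70 mm across, 85 mm high, loose. Origin: centre of the underside.

How it is judged (in metres and radians):
On the way, in this order (a step that is already met when the one before it is completed fails the run):
1. the key, out of its holder, is on the lock, which is still unlocked (horizontal distance between key and lock_centre below 0.008 m and contact force between key and unit above 0.5 N and value of joint cam below 0.3 rad), for 0.05 s.
2. the key, its blade down in the slot, turns the lock through the middle of its travel (horizontal distance between key and lock_centre below 0.008 m and contact force between key and unit above 0.5 N and value of joint cam above 0.7 rad and z of key in the frame of lock_centre below -0.002 m), for 0.02 s.
3. the lock is turned to its stop with the key on it (horizontal distance between key and lock_centre below 0.008 m and value of joint cam above 1.5 rad), for 0.1 s.
At the end, for the whole second after the job is handed in: The lock stands within 0.07 rad of its stop (bolt home), and the key is back in its holder, released and at rest: within 12 mm of the holder's middle, its blade's lower edge less than 8 mm above the bench, upright within 0.12 rad (value of joint cam above 1.5 rad and horizontal distance between key and holder below 0.012 m and height (world z) of key below 0.008 m and angle between key's own z axis and vertical below 0.12 rad and linear speed of key below 0.02 m/s); the robot touches nothing.
It fails at once if the key is forced on the lock or unit (over 60 N) (contact force between key and unit above 60 N).
It fails at once if the fingers or arm touch the pump unit or its lock (contact force between any of the fingers, the arm and unit above 1 N).
It fails at once if the tray, bottle or beaker is moved more than 20 mm (distance of any of tray, bottle, beaker from where it was at the start of the episode above 0.02 m).
It also fails if it takes over 72 s, if anything falls off the work surface, if the arm or the gripper's body presses on something with over 40 N, if the wrist force passes 120 N, or if a joint passes its speed limit or range.

## Working session

There is one attempt and no reset: what is moved stays moved. The work goes in short steps, Python scripts to look and compute and a tool call to move; the robot and the scene stay as the last step left them, time stands still between calls to the robot, and variables do not carry over. Pictures are saved under pics/ and viewed, and the job is handed in when it is done.

Besides the shell and the picture viewer there is one more tool, called after "Call:" by a JSON object that holds its "op" and its "data". step_arm: Moves the arm, as the interface text tells. Its arguments: {"type":"object","properties":{"deltas":{"type":"array"}},"required":["deltas"]}

```bash
mkdir -p pics; ls; cat > h.py <<'E'
import numpy as np, cv2
from cell import ctrl
def snap(n,f):
    im,d=ctrl.get_image(n); ci=ctrl.camera_info(n)
    cv2.imwrite(f'pics/{f}.png',im[:,:,::-1]); np.savez(f'pics/{f}.npz',im=im,d=d,K=ci['intrinsics'],r=ci['rvec'],t=ci['tvec'])
    return im,d
def load(f): return np.load(f'pics/{f}.npz')
def px(f,u,v,z=None):
    """pixel to world; with z: ray-plane intersection, else depth"""
    s=load(f);K=s['K'];R=cv2.Rodrigues(s['r'])[0];t=s['t'].reshape(3)
    ray=np.linalg.inv(K)@np.array([u,v,1.]); c=-R.T@t; w=R.T@ray
    if z is None: k=s['d'][int(round(v)),int(round(u))]
    else: k=(z-c[2])/w[2]
    return c+k*w
def crop(f,u0,v0,u1,v1,o,s=6):
    im=load(f)['im'][v0:v1,u0:u1,::-1]
    s=min(800/(u1-u0),600/(v1-v0),s)
    cv2.imwrite(f'pics/{o}.png',cv2.resize(im,None,fx=s,fy=s,interpolation=cv2.INTER_CUBIC)); print('scale',s)
E
python3 - <<'E'
from h import *
print(ctrl.read_state(), ctrl.finger_overhang)
snap('top','top0');snap('side','side0')
for n in('top','side'):
    ci=ctrl.camera_info(n);R=cv2.Rodrigues(np.array(ci['rvec']))[0];print(n,-R.T@np.array(ci['tvec']).reshape(3),R,ci['intrinsics'])
E
```

```text
pics
{'clock': 0.0, 'qpos': array([-1.34779112,  0.62931881,  0.03842829,  1.51837877, -0.02699652,
        0.99630156, -0.01996943]), 'qd': array([-0.00049392, -0.00119134,  0.00049504,  0.00227374, -0.00085336,
       -0.00040741, -0.0027501 ]), 'tau': array([-5.57457024e-04, -5.63373113e+01,  1.22581277e+00, -1.93436712e+01,
        1.07952111e-02,  1.02680898e-02, -4.01196175e-06]), 'eef_pos': array([184.9151098 , 622.50116172, 238.40308476]), 'tool_rot': array([-3.13970381e+00,  1.86257261e-05,  2.85283074e+00]), 'force': array([-0.33442561,  0.52282082, -0.40424355]), 'torque': array([-0.02803897,  0.03321258, -0.00947187]), 'width': 85.36291524099228} 8.0
top [507.80038035 -11.0043633  956.69443987] [[-0.02661733 -0.99933363 -0.02497607]
 [-0.99376795  0.029158   -0.10758754]
 [ 0.1082441   0.02195672 -0.99388184]] [[450.33613347   0.         281.7306214 ]
 [  0.         450.33613347 208.92840741]
 [  0.           0.           1.        ]]
side [ 284.51105375 -587.41110093  912.06315579] [[ 0.86541525 -0.50101469  0.00638078]
 [-0.3918321  -0.68464869 -0.61459236]
 [ 0.3122884   0.52937741 -0.78881906]] [[451.82051113   0.         285.05326694]
 [  0.         451.82051113 209.37593207]
 [  0.           0.           1.        ]]
```

View pics/top0.png

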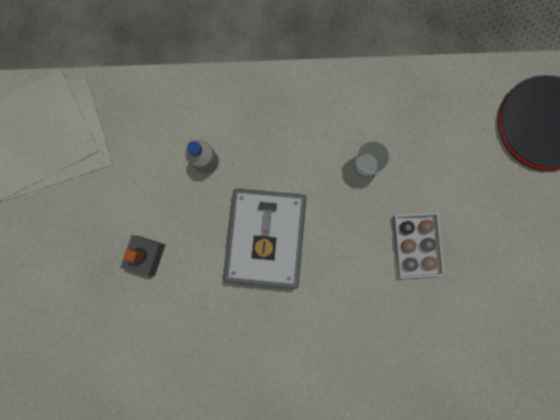

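View pics/side0.png

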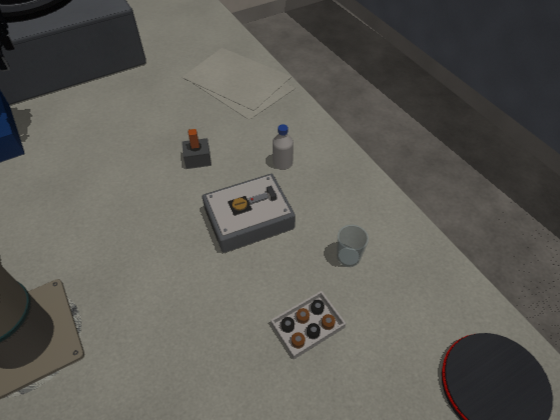

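Top view: the unit is centred near (265,240), with its lock at (263,248) and keeper at (267,206). The holder and key are at about (143,256), the bottle at (200,155), the beaker at (370,162) and the tray at (418,247). I'll enlarge the unit and holder.

```bash
python3 - <<'E'
from h import *
crop('top0',215,180,315,295,'c_unit'); crop('top0',105,220,185,280,'c_hold',10)
E
```

```text
scale 5.217391304347826
scale 10.0
```

View pics/c_unit.png

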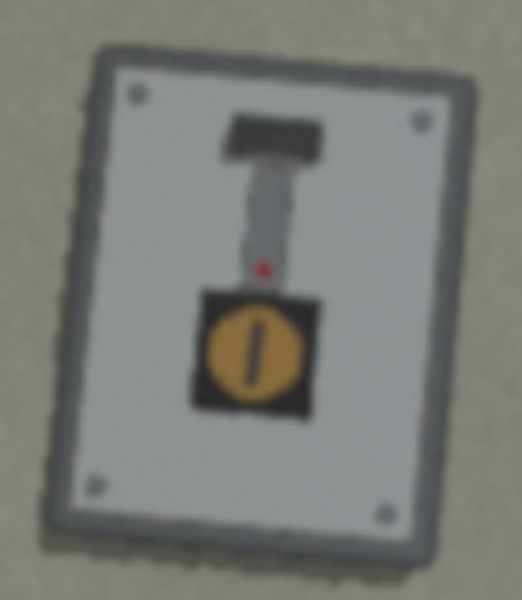

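View pics/c_hold.png

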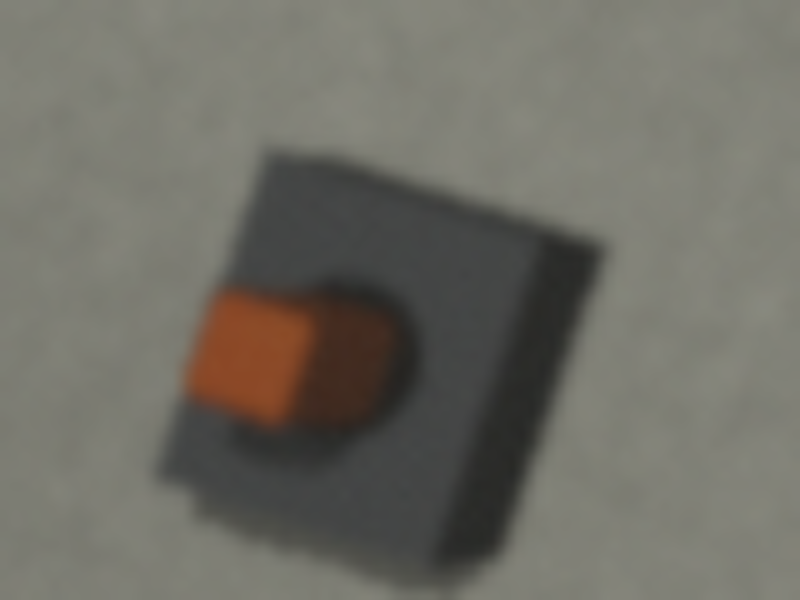

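```bash
python3 - <<'E'
from h import *
H=[px('top0',105+a/10,220+b/10,48) for a,b in [(268,152),(540,238),(436,558),(160,480)]]
H=np.array(H);print(H.round(1),H.mean(0));print([np.linalg.norm(H[i]-H[(i+1)%4]) for i in range(4)])
ex=(H[0]+H[1]-H[2]-H[3])[:2];print('holder yaw',np.arctan2(ex[1],ex[0]))
T=np.array([px('top0',105+a/10,220+b/10,101) for a,b in [(225,292),(318,318),(272,425),(185,395)]]);print('handle top',T.round(1),T.mean(0))
ex=(T[0]+T[1]-T[2]-T[3])[:2];print('yaw',np.arctan2(ex[1],ex[0]))
s=215/1;k=5.21739
U=np.array([px('top0',215+a/k,180+b/k,64) for a,b in [(115,68),(450,96),(412,538),(70,505)]]);print('cover',U.round(1),U.mean(0))
ex=(U[0]+U[1]-U[2]-U[3])[:2];print('unit yaw',np.arctan2(ex[1],ex[0]))
L=px('top0',215+256/k,180+353/k,72);a=px('top0',215+260/k,180+322/k,70);b=px('top0',215+251/k,180+387/k,70);e=(a-b)
print('lock',L,'slot yaw',np.arctan2(e[1],e[0]),np.linalg.norm(e))
kp=px('top0',215+275/k,180+135/k,80.5);print('keeper',kp, np.arctan2(*(kp-L)[1::-1]))
for u,v in [(200,165),(370,165),(418,247)]: print(px('top0',u,v,0))
print('rw', ctrl.camera_info('wrist')['intrinsics']); 
ci=ctrl.camera_info('wrist');R=cv2.Rodrigues(np.array(ci['rvec']))[0];print(-R.T@np.array(ci['tvec']).reshape(3),R)
E
```

```text
[[562.  315.5  48. ]
 [543.  259.7  48. ]
 [479.3 280.6  48. ]
 [496.3 336.9  48. ]] [520.14568863 298.16953606  48.        ]
[np.float64(58.90514776467637), np.float64(67.03769292959713), np.float64(58.762690073688695), np.float64(69.03336171201568)]
holder yaw -0.3157437135337575
handle top [[532.3 304.5 101. ]
 [526.9 286.5 101. ]
 [506.8 295.2 101. ]
 [512.9 312.  101. ]] [519.73866908 299.53280214 101.        ]
yaw -0.3887025641792419
cover [[639.7  97.6  64. ]
 [625.  -30.8  64. ]
 [458.2 -11.4  64. ]
 [473.8 117.2  64. ]] [549.20124481  43.14672458  64.        ]
unit yaw -0.11711497959338005
lock [528.83008225  45.19607344  72.        ] slot yaw -0.16070789515804296 24.60908575410293
keeper [610.05296282  35.68095693  80.5       ] -0.11661669498368642
[713.05873492 184.936654     0.        ]
[ 701.37376785 -182.11915546    0.        ]
[ 523.11482141 -274.16568524    0.        ]
rw [[300.95611777   0.         283.78739363]
 [  0.         300.95611777 212.96479032]
 [  0.           0.           1.        ]]
[108.77270655 646.00038524 374.39609795] [[ 0.28407473  0.95880138 -0.00120633]
 [ 0.91207427 -0.26984195  0.30871644]
 [ 0.29567223 -0.0887988  -0.95115336]]
```

Call:
{"op": "step_arm", "data": {"deltas": [[[1,28,-27,-4,0,0,0],[1,28,-27,-4,0,0,0],[1,28,-27,-4,0,0,0],[1,28,-27,-4,0,0,0],[1,28,-27,-4,0,0,0],[1,28,-27,-4,0,0,0],[1,28,-27,-4,0,0,0],[1,28,-27,-4,0,0,0],[1,28,-27,-4,0,0,0],[1,28,-27,-4,0,0,0]]]}}

```text
clock: 0.93
eef_pos: [466.0, 351.5, 198.8]
tool_rot: [-3.141, -0.0, 2.853]
force: [0.1, 0.8, 0.2]
width: 85.4
```

Call:
{"op": "step_arm", "data": {"deltas": [[[1,27,-26,0,0,0,0],[1,27,-26,0,0,0,0],[1,0,0,0,0,0,0],[1,0,0,0,0,0,0]]]}}

```text
clock: 1.27
eef_pos: [521.0, 298.0, 198.8]
tool_rot: [-3.14, 0.001, 2.847]
force: [-0.4, 0.8, 0.2]
width: 85.6
```

```bash
python3 - <<'E'
from h import *
print(ctrl.read_state()['eef_pos'],ctrl.read_state()['qpos']);snap('wrist','w1')
E
```

```text
[521.00843481 297.95823001 198.84369663] [-0.58381091  0.60182583  0.02658707  1.70536433 -0.01844143  0.83529586
  0.72650157]
```

View pics/w1.png

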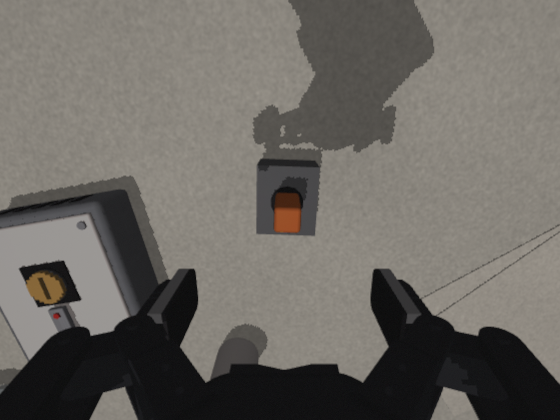

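The wrist view shows the holder at (288,198), with the handle top near (288,220) and the lock at (46,287). The key lines up closely with the tool.

```bash
python3 - <<'E'
from h import *
crop('w1',240,145,340,245,'c_w1',6);crop('w1',10,250,90,320,'c_w1b',8)
E
```

```text
scale 6.0
scale 8
```

View pics/c_w1.png

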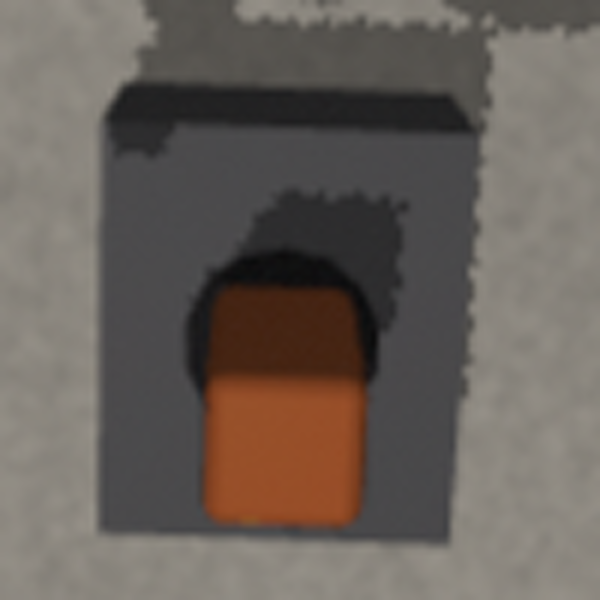

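View pics/c_w1b.png

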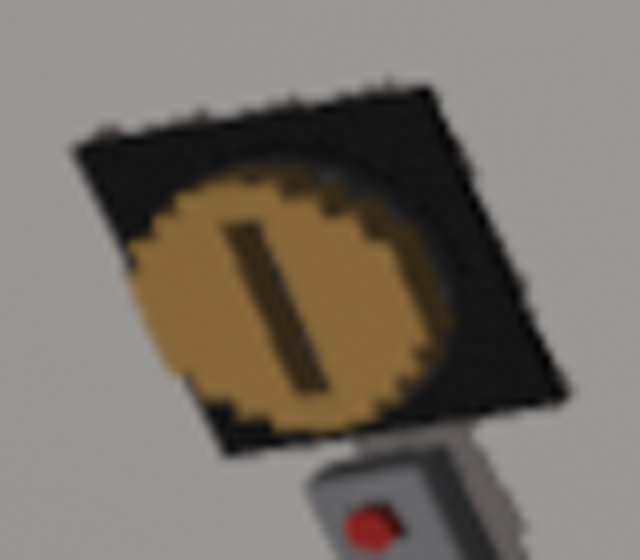

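Call:
{"op": "step_arm", "data": {"deltas": [[[1,1,-36,0,0,0,0],[1,1,-36,0,0,0,0],[1,1,-36,0,0,0,0],[1,1,-36,0,0,0,0],[1,1,-36,0,0,0,0],[1,1,-36,-5,0,0,0],[1,2,-37,-5,0,0,0],[1,0,0,0,0,0,0],[1,0,0,0,0,0,0]]]}}

```text
clock: 2.07
eef_pos: [526.4, 47.2, 189.1]
tool_rot: [-3.141, -0.001, 2.85]
force: [0.3, 1.3, -0.0]
width: 85.8
```

```bash
python3 - <<'E'
from h import *
print(ctrl.read_state()['eef_pos'],ctrl.read_state()['qpos']);snap('wrist','w2');
crop('w2',220,140,340,260,'c_w2',6)
E
```

```text
[526.39402295  47.24647588 189.0874766 ] [-0.15070553  0.52255592  0.01188763  1.9090991  -0.00913605  0.71116187
  1.14618289]
scale 5.0
```

View pics/w2.png

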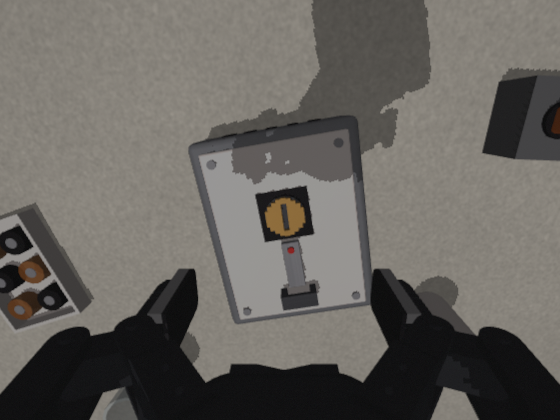

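View pics/c_w2.png

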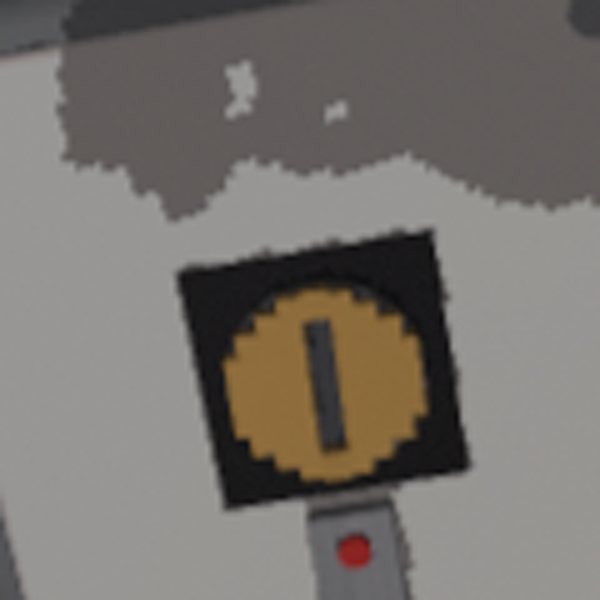

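Wrist view w2: the lock disc is centred at about (285.2,217), and the slot runs from (283.4,204.2) to (287.2,230.2). Next I'll turn these into positions.

```bash
cat > m1.py <<'E'
from h import *
def q(f,pts,o,s,z): return np.array([px(f,o[0]+a/s,o[1]+b/s,z) for a,b in pts])
H=q('w1',[(105,122),(472,132),(449,542),(100,532)],(240,145),6,48);print('holder',H.round(1).tolist(),H.mean(0))
e=(H[2]+H[3]-H[0]-H[1]);print('yaw',np.arctan2(e[1],e[0]),np.linalg.norm(e)/2)
T=q('w1',[(207,378),(367,378),(361,525),(206,523)],(240,145),6,105);print('handle',T.round(1).tolist(),T.mean(0))
e=(T[2]+T[3]-T[0]-T[1]);print('yaw',np.arctan2(e[1],e[0]),np.linalg.norm(e)/2)
e=(T[1]+T[2]-T[0]-T[3]);print('yaw y+pi/2',np.arctan2(e[1],e[0])+np.pi/2,np.linalg.norm(e)/2)
L=q('w2',[(326,384)],(220,140),5,72)[0];S=q('w2',[(317,321),(336,451)],(220,140),5,70);e=S[1]-S[0]
print('lock',L,S.mean(0),np.arctan2(e[1],e[0]),np.linalg.norm(e))
B=q('w2',[(180,271),(432,231),(469,466),(229,508)],(220,140),5,66);print('plate',B.mean(0))
e=(B[2]+B[3]-B[0]-B[1]);print('yaw',np.arctan2(e[1],e[0]),np.linalg.norm(e)/2)
s=load('w2');d=s['d'];print('depth lock',[px('w2',u,v)[2].round(1) for u,v in[(280,210),(278,218),(291,216),(290,222),(281,224),(260,195),(262,238),(225,220),(225,240),(285,215)]])
# w1 lock too
L=q('w1',[(238,228),(312,392)],(10,250),8,70);e=L[1]-L[0];print('slot w1',L.mean(0),np.arctan2(e[1],e[0]))
E
python3 m1.py
```

```text
holder [[479.1, 286.9, 48.0], [497.4, 342.3, 48.0], [564.2, 320.9, 48.0], [545.4, 264.2, 48.0]] [521.5403943  303.58133776  48.        ]
yaw -0.31982775849907175 70.14630626015307
handle [[508.2, 296.6, 105.0], [514.3, 317.0, 105.0], [534.3, 310.6, 105.0], [528.0, 290.4, 105.0]] [521.21477055 303.62926083 105.        ]
yaw -0.30884005788477215 20.854675187529526
yaw y+pi/2 2.8445372788698418 21.23291168617864
lock [532.91661734  49.81302728  72.        ] [534.12852906  49.5876358   70.        ] -0.14806868017246624 24.82761651625342
plate [532.76115609  50.18265113  66.        ]
yaw -0.11416912202872714 45.71215101376178
depth lock [np.float64(74.3), np.float64(74.4), np.float64(74.0), np.float64(74.1), np.float64(74.3), np.float64(67.2), np.float64(65.9), np.float64(65.4), np.float64(65.5), np.float64(69.8)]
slot w1 [533.21600493  45.34691553  70.        ] -0.14167457342368114
```

```bash
python3 - <<'E'
from h import *
crop('side0',170,115,230,175,'c_s1',10);crop('side0',195,170,300,250,'c_s2',8)
# table plane check by cameras
for f,pts in (('top0',[(100,330),(330,330),(180,300),(330,120)]),('side0',[(150,250),(250,290),(330,180)]),('w1',[(380,230),(200,120),(330,300)]),('w2',[(100,100),(450,120)])):
    print(f,[px(f,*p)[2].round(1) for p in pts])
E
```

```text
scale 10.0
scale 7.5
top0 [np.float64(2.2), np.float64(-0.3), np.float64(-2.0), np.float64(0.2)]
side0 [np.float64(-0.4), np.float64(-1.3), np.float64(3.3)]
w1 [np.float64(1.7), np.float64(1.3), np.float64(0.8)]
w2 [np.float64(0.0), np.float64(0.6)]
```

View pics/c_s1.png

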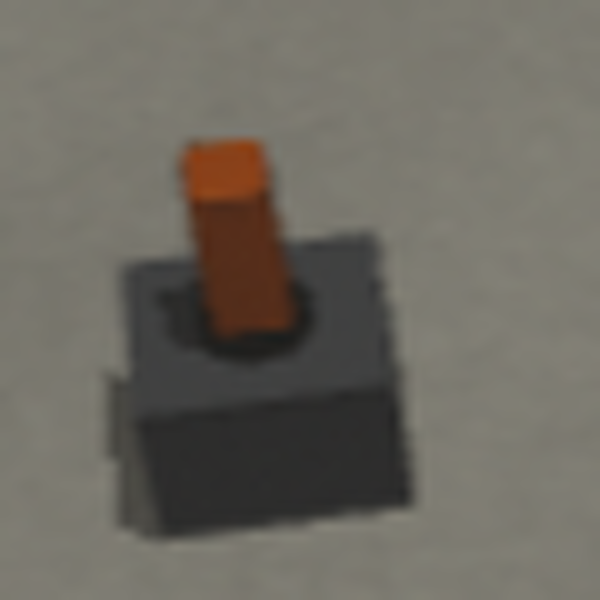

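View pics/c_s2.png

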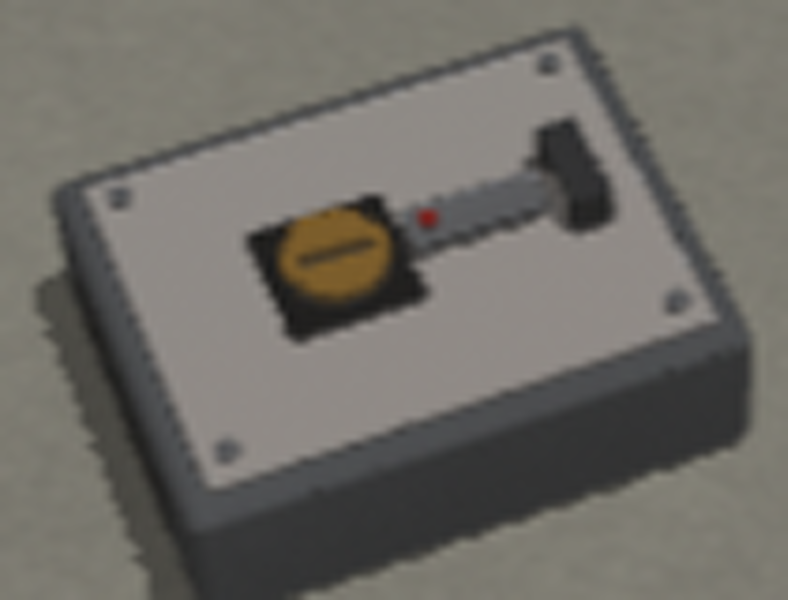

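```bash
python3 - <<'E'
from m1 import q
from h import *
print('--side')
H=q('side0',[(126,262),(377,237),(398,388),(142,418)],(170,115),10,48);print(H.mean(0),H.round(1).tolist())
T=q('side0',[(185,147),(262,143),(270,192),(191,202)],(170,115),10,105);print(T.mean(0))
L=q('side0',[(336,252)],(195,170),7.5,72);print(L)
E

```

```text
holder [[479.1, 286.9, 48.0], [497.4, 342.3, 48.0], [564.2, 320.9, 48.0], [545.4, 264.2, 48.0]] [521.5403943  303.58133776  48.        ]
yaw -0.31982775849907175 70.14630626015307
handle [[508.2, 296.6, 105.0], [514.3, 317.0, 105.0], [534.3, 310.6, 105.0], [528.0, 290.4, 105.0]] [521.21477055 303.62926083 105.        ]
yaw -0.30884005788477215 20.854675187529526
yaw y+pi/2 2.8445372788698418 21.23291168617864
lock [532.91661734  49.81302728  72.        ] [534.12852906  49.5876358   70.        ] -0.14806868017246624 24.82761651625342
plate [532.76115609  50.18265113  66.        ]
yaw -0.11416912202872714 45.71215101376178
depth lock [np.float64(74.3), np.float64(74.4), np.float64(74.0), np.float64(74.1), np.float64(74.3), np.float64(67.2), np.float64(65.9), np.float64(65.4), np.float64(65.5), np.float64(69.8)]
slot w1 [533.21600493  45.34691553  70.        ] -0.14167457342368114
--side
[523.87921709 296.05187697  48.        ] [[501.5, 337.1, 48.0], [565.3, 312.1, 48.0], [546.2, 255.8, 48.0], [482.5, 279.2, 48.0]]
[523.01133687 294.95534957 105.        ]
[[532.38032194  44.90316675  72.        ]]
```

Call:
{"op": "step_arm", "data": {"deltas": [[[1,0,0,0,0,0,-0.124],[1,0,0,0,0,0,-0.124],[1,0,0,0,0,0,-0.124],[1,0,0,0,0,0,-0.124],[1,0,0,0,0,0,-0.124],[1,0,0,0,0,0,-0.124],[1,0,0,0,0,0,-0.124],[1,0,0,0,0,0,-0.124],[1,0,0,0,0,0,-0.124],[1,0,0,0,0,0,-0.124]]]}}

```text
clock: 2.95
eef_pos: [526.8, 52.0, 189.3]
tool_rot: [-3.142, -0.002, 1.612]
force: [-0.2, -0.0, -0.3]
width: 85.2
```

Call:
{"op": "step_arm", "data": {"deltas": [[[1,0,0,0,0,0,-0.12],[1,0,0,0,0,0,-0.12],[1,0,0,0,0,0,-0.12],[1,0,0,0,0,0,0],[1,0,0,0,0,0,0]]]}}

```text
clock: 3.37
eef_pos: [526.8, 51.0, 189.1]
tool_rot: [-3.141, -0.001, 1.26]
force: [-0.2, -0.0, 0.8]
width: 85.6
```

```bash
python3 - <<'E'
from h import *
s=ctrl.read_state();print(s['eef_pos'],s['tool_rot'],s['qpos']);snap('wrist','w3');
crop('w3',220,140,340,260,'c_w3',6)
E
```

```text
[526.82767022  50.98983211 189.14404118] [-3.14099510e+00 -7.23308572e-04  1.26047362e+00] [-0.46486934  0.5667663   0.47602442  1.91654776 -0.37239316  0.74582863
 -0.08542969]
scale 5.0
```

View pics/c_w3.png

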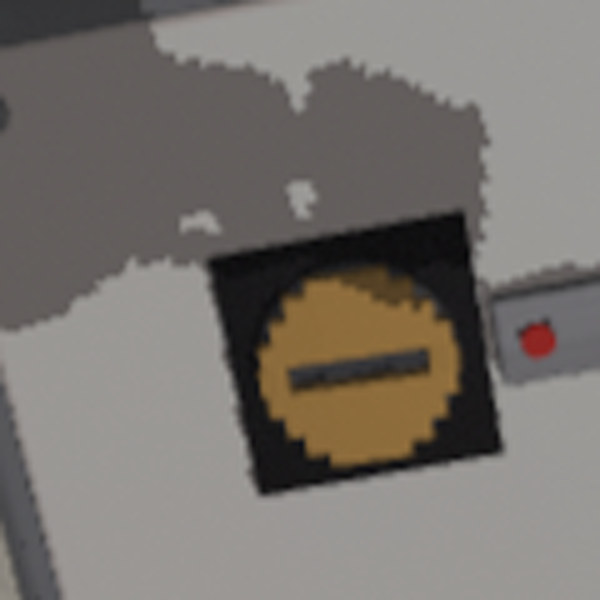

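```bash
python3 - <<'E' | tail -5
from m1 import q
from h import *
L=q('w3',[(360,370)],(220,140),5,72)[0];S=q('w3',[(290,379),(430,358)],(220,140),5,70);e=S[1]-S[0]
print('lock',L,S.mean(0),np.arctan2(e[1],e[0]),np.linalg.norm(e))
B=q('w3',[(210,258),(464,212),(502,450),(260,494)],(220,140),5,66);print('plate',B.mean(0))
e=(B[2]+B[1]-B[0]-B[3]);print('yaw',np.arctan2(e[1],e[0]),np.linalg.norm(e)/2)
print([px('w3',u,v)[2].round(1) for u,v in[(285,205),(295,205),(290,222),(265,225),(300,190)]])
E
```

```text
slot w1 [533.21600493  45.34691553  70.        ] -0.14167457342368114
lock [532.30226443  45.31552398  72.        ] [532.21735499  44.95091614  70.        ] -0.15423053579359458 25.23006611428913
plate [532.45907786  45.89005392  66.        ]
yaw -0.12249332978989692 45.48932465572589
[np.float64(74.2), np.float64(75.6), np.float64(75.4), np.float64(64.9), np.float64(66.1)]
```

Call:
{"op": "step_arm", "data": {"deltas": [[[1,0,0,0,0,0,0],[1,0,0,0,0,0,0],[1,0,0,0,0,0,0],[1,0,0,0,0,0,0]]]}}

```text
clock: 3.75
eef_pos: [527.1, 48.0, 189.4]
tool_rot: [3.142, -0.0, 1.253]
force: [0.5, 0.4, -0.1]
width: 85.4
```

```bash
python3 - <<'E'
from h import *
s=ctrl.read_state();print(s['eef_pos'],s['tool_rot'],s['qpos'],s['qd']);snap('wrist','w4');
s=ctrl.read_state();print(s['eef_pos'],s['clock'])
crop('w4',220,140,340,260,'c_w4',6)
for f in('w3','w4'):
    S=load(f);R=cv2.Rodrigues(S['r'])[0];print(-R.T@S['t'].reshape(3))
E
```

```text
[527.12581932  48.03869812 189.37072828] [ 3.14156765e+00 -2.72222481e-04  1.25319461e+00] [-0.46084324  0.5665873   0.47773564  1.91665772 -0.37257138  0.74586702
 -0.08708116] [ 0.00200024 -0.00026491  0.0030293   0.00174976 -0.00075972  0.00122609
 -0.00075376]
[527.11871785  47.97801851 189.35692392] 3.8
scale 5.0
[550.19917715 125.98042531 325.16619437]
[550.88696581 123.48657412 325.28796014]
```

View pics/c_w4.png

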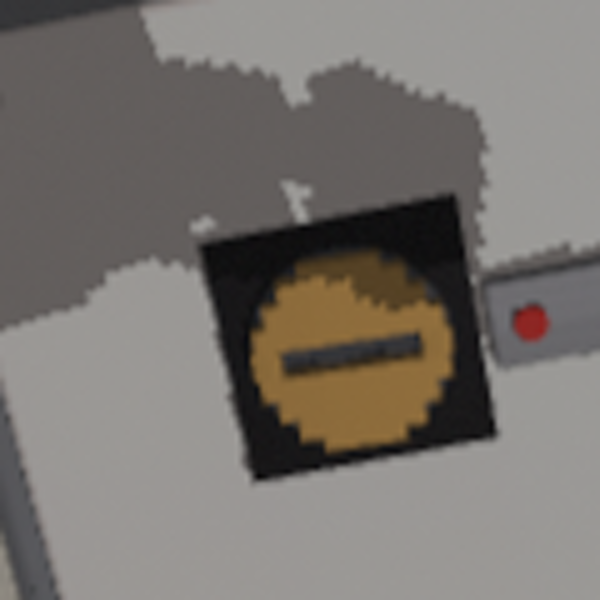

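```bash
python3 - <<'E' | tail -5
from m1 import q
from h import *
L=q('w4',[(352,351)],(220,140),5,72)[0];S=q('w4',[(282,364),(422,344)],(220,140),5,70);e=S[1]-S[0]
print('lock',L,S.mean(0),np.arctan2(e[1],e[0]),np.linalg.norm(e))
B=q('w4',[(202,243),(455,195),(496,436),(254,480)],(220,140),5,66);print('plate',B.mean(0))
e=(B[2]+B[1]-B[0]-B[3]);print('yaw',np.arctan2(e[1],e[0]),np.linalg.norm(e)/2)
E
```

```text
depth lock [np.float64(74.3), np.float64(74.4), np.float64(74.0), np.float64(74.1), np.float64(74.3), np.float64(67.2), np.float64(65.9), np.float64(65.4), np.float64(65.5), np.float64(69.8)]
slot w1 [533.21600493  45.34691553  70.        ] -0.14167457342368114
lock [532.25025267  46.53242234  72.        ] [531.90710834  45.39707885  70.        ] -0.16890775186310086 25.145237240449102
plate [532.3059135  46.4032366  66.       ]
yaw -0.12571180946082375 45.326620427879256
```

Call:
{"op": "step_arm", "data": {"deltas": [[[1,0,35,0,0,0,0],[1,-1,36,0,0,0,0],[1,-1,36,0,0,0,0],[1,-1,36,0,0,0,0],[1,-1,36,0,0,0,0],[1,-1,36,0,0,0,0],[1,-1,36,0,0,0,0],[1,0,0,0,0,0,0],[1,0,0,0,0,0,0],[1,0,0,0,0,0,0]]]}}

```text
clock: 4.63
eef_pos: [521.1, 298.2, 189.1]
tool_rot: [3.141, 0.001, 1.253]
force: [0.3, 0.0, -0.4]
width: 85.7
```

Call:
{"op": "step_arm", "data": {"deltas": [[[0.7,0,0,0,0,0,0],[0.7,0,0,0,0,0,0],[0.7,0,0,0,0,0,0],[0.7,0,0,0,0,0,0],[0.7,0,0,0,0,0,0],[0.7,0,0,0,0,0,0]]]}}

```text
clock: 5.13
eef_pos: [521.2, 298.8, 189.4]
tool_rot: [3.142, -0.0, 1.252]
force: [-0.1, 0.7, 0.3]
width: 59.5
```

```bash
python3 - <<'E'
from h import *
s=ctrl.read_state();print(s['eef_pos'],s['tool_rot'],s['qpos'],s['width']);snap('wrist','w5');
s=ctrl.read_state();print(s['eef_pos'],s['clock'])
E
```

```text
[521.20903179 298.77778078 189.3913299 ] [ 3.14157415e+00 -9.91517259e-05  1.25221529e+00] [-0.87250557  0.66460495  0.50010185  1.72214494 -0.40160919  0.85825232
 -0.51407796] 59.45997270164829
[521.15385556 298.92960193 189.36013848] 5.1833
```

View pics/w5.png

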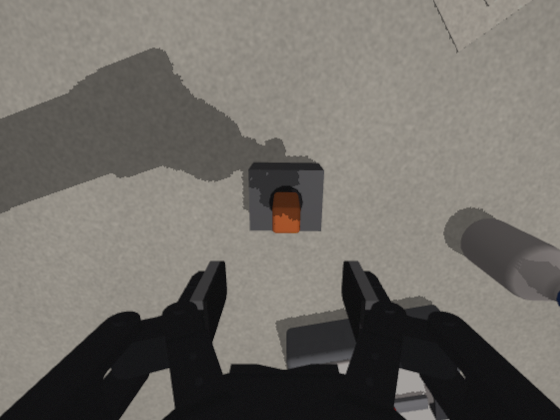

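The holder top is centred at about (286,200). The handle top spans (273..300, 207..233), and the jaws are centred on it.

```bash
python3 - <<'E'
from h import *
crop('w5',240,150,335,245,'c_w5',6)
E
```

```text
scale 6
```

View pics/c_w5.png

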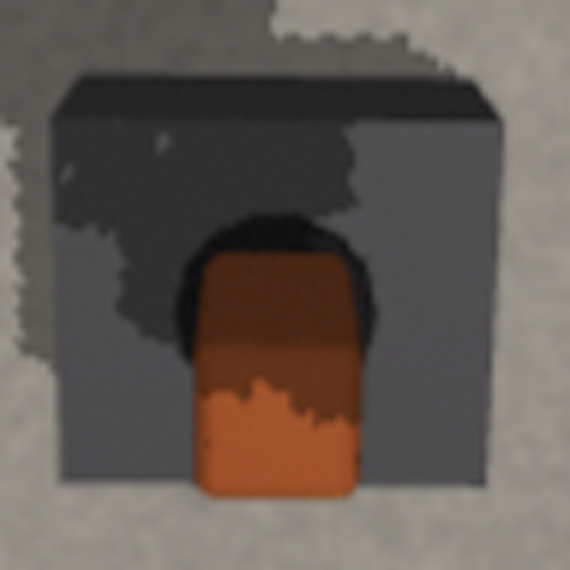

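```bash
python3 - <<'E' | tail -5
from m1 import q
from h import *
H=q('w5',[(52,118),(503,120),(486,486),(61,482)],(240,150),6,48);print('holder',H.round(1).tolist(),H.mean(0))
e=(H[1]+H[2]-H[0]-H[3]);print('yaw',np.arctan2(e[1],e[0]),np.linalg.norm(e)/2)
T=q('w5',[(196,345),(361,345),(358,496),(196,496)],(240,150),6,105);print('handle',T.round(1).tolist(),T.mean(0))
e=(T[1]+T[2]-T[0]-T[3]);print('yaw',np.arctan2(e[1],e[0]),np.linalg.norm(e)/2)
R=cv2.Rodrigues(ctrl.read_state()['tool_rot']*0+0)[0]
y=1.2522;print('tool-frame offset x,y:', (T.mean(0)[:2]-[521.15,298.93])@np.array([[np.cos(y),np.sin(y)],[np.sin(y),-np.cos(y)]]).T)
E
```

```text
holder [[499.9, 339.6, 48.0], [565.8, 317.6, 48.0], [546.6, 260.3, 48.0], [480.5, 282.8, 48.0]] [523.18970499 300.07963381  48.        ]
yaw -0.32533233331230393 69.71865575503067
handle [[516.5, 313.8, 105.0], [536.5, 307.2, 105.0], [530.0, 287.6, 105.0], [509.8, 294.3, 105.0]] [523.19054204 300.73350018 105.        ]
yaw -0.31818391416895947 21.115935902119023
tool-frame offset x,y: [2.3519077  1.37293659]
```

Call:
{"op": "step_arm", "data": {"deltas": [[[0.7,0.5,0.5,-25,0,0,0],[0.7,0.5,0,-25,0,0,0],[0.7,0,0,-25,0,0,0],[0.7,0,0,-25,0,0,0],[0.7,0,0,-12,0,0,0],[0.7,0,0,-6,0,0,0],[0.7,0,0,0,0,0,0],[0.7,0,0,0,0,0,0],[0.7,0,0,0,0,0,0],[0.7,0,0,0,0,0,0]]]}}

```text
clock: 6.02
eef_pos: [523.0, 300.0, 72.7]
tool_rot: [3.14, -0.002, 1.253]
force: [-0.3, 0.8, 0.6]
width: 59.7
```

```bash
python3 - <<'E'
from h import *
s=ctrl.read_state();print(s['eef_pos'],s['tool_rot'],s['qpos'],s['width'],s['force']);snap('wrist','w6')
E
```

```text
[522.99759898 300.03232101  72.69342238] [ 3.13996810e+00 -1.88724707e-03  1.25282884e+00] [-0.80877734  0.8183358   0.39741671  1.79222478 -0.50034494  0.62984841
 -0.43206265] 59.685336153082744 [-0.30562229  0.78434335  0.59811585]
```

View pics/w6.png

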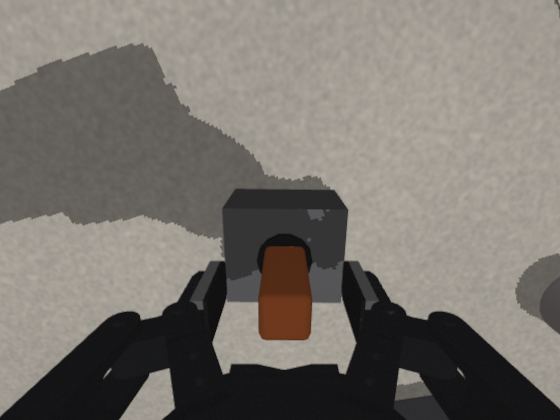

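The handle at (285,295) sits centred between the jaws. I'll close on it.

Call:
{"op": "step_arm", "data": {"deltas": [[[0,0,0,0,0,0,0],[0,0,0,0,0,0,0],[0,0,0,0,0,0,0],[0,0,0,0,0,0,0],[0,0,0,0,0,0,0],[0,0,0,0,0,0,0],[0,0,0,0,0,0,0],[0,0,0,0,0,0,0],[0,0,0,0,0,0,0],[0,0,0,0,0,0,0]]]}}

```text
clock: 6.9
eef_pos: [522.4, 299.8, 71.7]
tool_rot: [3.141, -0.001, 1.253]
force: [-1.7, 1.1, 5.9]
width: 20.9
```

```bash
python3 - <<'E'
from h import *
s=ctrl.read_state();print(s['eef_pos'],s['tool_rot'],s['width'],s['force'],s['torque']);snap('wrist','w7')
E
```

```text
[522.35258812 299.77070253  71.72833584] [ 3.14126464e+00 -6.66536923e-04  1.25275934e+00] 20.88343528160183 [-1.69237221  1.05789711  5.87086405] [0.01050013 0.13122238 0.02330715]
```

View pics/w7.png

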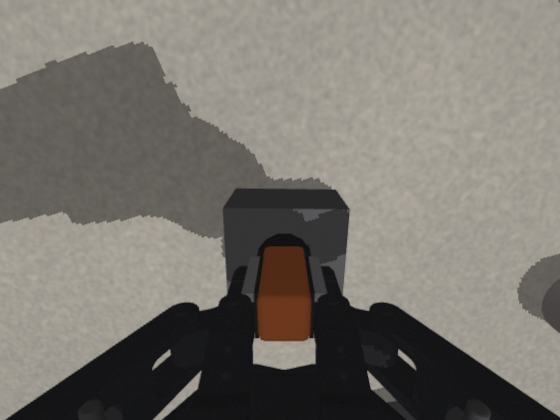

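Call:
{"op": "step_arm", "data": {"deltas": [[[0,0,0,8,0,0,0],[0,0,0,12,0,0,0],[0,0,0,20,0,0,0],[0,0,0,20,0,0,0],[0,0,0,20,0,0,0],[0,0,0,20,0,0,0],[0,0,0,0,0,0,0],[0,0,0,0,0,0,0],[0,0,0,0,0,0,0],[0,0,0,0,0,0,0]]]}}

```text
clock: 7.78
eef_pos: [521.1, 299.3, 170.2]
tool_rot: [-3.14, 0.002, 1.253]
force: [-0.5, 0.3, -2.2]
width: 21.4
```

```bash
python3 - <<'E'
from h import *
s=ctrl.read_state();print(s['eef_pos'],s['tool_rot'],s['width'],s['force'],s['torque']);snap('wrist','w8');snap('side','s8')
crop('s8',150,60,250,180,'c_s8')
E
```

```text
[521.11853541 299.32495805 170.16399865] [-3.13989043e+00  1.68763341e-03  1.25287331e+00] 21.355958460832994 [-0.51168016  0.3150315  -2.22991888] [0.00291579 0.01434977 0.05369542]
scale 5.0
```

View pics/w8.png

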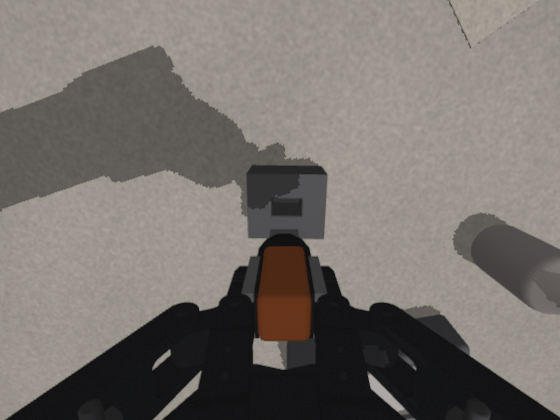

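View pics/c_s8.png

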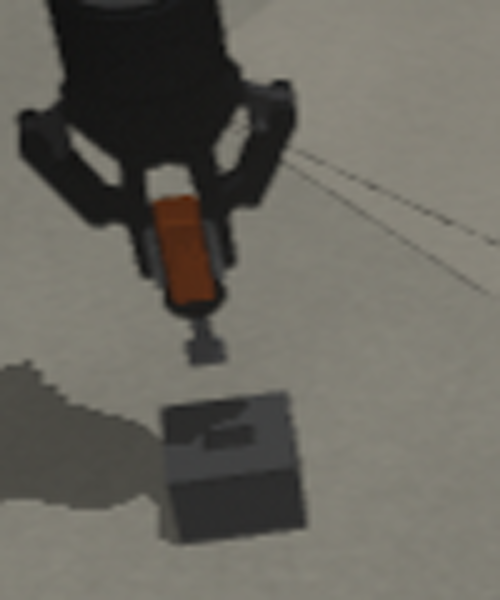

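```bash
python3 - <<'E'
from h import *
crop('w8',235,160,340,250,'c_w8',7.5)
E
```

```text
scale 6.666666666666667
```

View pics/c_w8.png

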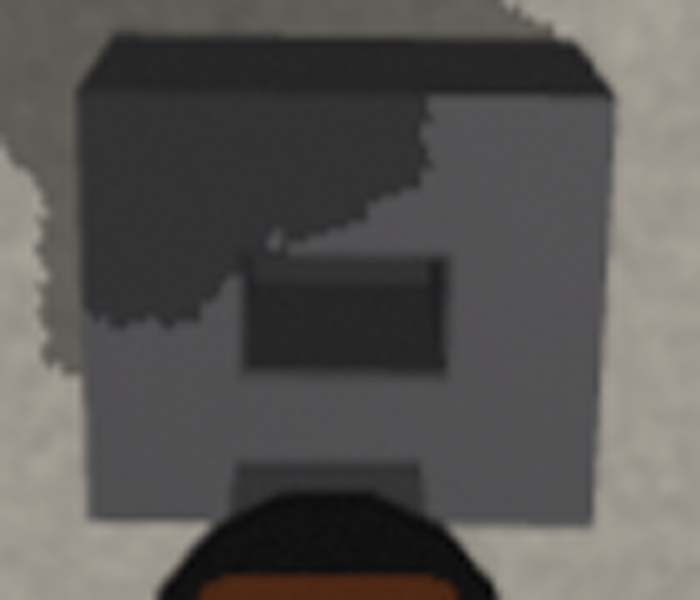

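```bash
cat > m2.py <<'E'
from h import *
def q(f,pts,o,s,z): return np.array([px(f,o[0]+a/s,o[1]+b/s,z) for a,b in pts])
def tf(yaw,d): return np.array([[np.cos(yaw),np.sin(yaw)],[np.sin(yaw),-np.cos(yaw)]])@np.asarray(d)[:2]
E
python3 - <<'E'
from m2 import *
E=q('w8',[(237,463),(422,463)],(235,160),6.6667,102.5);y=1.2529
c=E.mean(0)[:2]-1.25*np.array([np.cos(y),np.sin(y)]);print(E.round(1),c,np.linalg.norm(E[1]-E[0]))
e=E[1]-E[0];print('key yaw',np.arctan2(e[1],e[0]))
print('tip rel TCP in tool frame',tf(y,c-[521.12,299.32]))
P=q('w8',[(240,257),(447,257),(444,373),(243,373)],(235,160),6.6667,48).mean(0);print('pocket',P)
print('tip rel pocket, world',c-P[:2],'tool',tf(y,c-P[:2]))
E
```

```text
[[511.8 303.5 102.5]
 [530.8 297.2 102.5]] [520.91156629 299.13376032] 20.066775005118075
key yaw -0.31731540341950787
tip rel TCP in tool frame [-0.24205807 -0.1397774 ]
pocket [523.25634302 299.86635757  48.        ]
tip rel pocket, world [-2.34477673 -0.73259725] tool [-1.428795   -1.99830466]
```

Call:
{"op": "step_arm", "data": {"deltas": [[[0,1,-33,0,0,0,0.02],[0,1,-33,0,0,0,0.02],[0,1,-33,0,0,0,0.02],[0,1,-33,0,0,0,0.02],[0,2,-33,0,0,0,0.02],[0,2,-33,0,0,0,0.02],[0,2,-33,0,0,0,0.02],[0,1,-22,0,0,0,0.02],[0,0,0,0,0,0,0],[0,0,0,0,0,0,0]]]}}

```text
clock: 8.72
eef_pos: [532.9, 44.7, 170.9]
tool_rot: [-3.141, 0.001, 1.409]
force: [-0.4, 0.5, -1.8]
width: 21.2
```

Call:
{"op": "step_arm", "data": {"deltas": [[[0,0,0,0,0,0,0],[0,0,0,0,0,0,0],[0,0,0,0,0,0,0],[0,0,0,0,0,0,0],[0,0,0,0,0,0,0],[0,0,0,0,0,0,0],[0,0,0,0,0,0,0],[0,0,0,0,0,0,0],[0,0,0,0,0,0,0],[0,0,0,0,0,0,0]]]}}

```text
clock: 9.55
eef_pos: [533.1, 46.6, 171.3]
tool_rot: [3.142, -0.0, 1.413]
force: [-0.4, 0.7, -1.5]
width: 21.3
```

```bash
python3 - <<'E'
from h import *
s=ctrl.read_state();print(s['eef_pos'],s['tool_rot'],s['width'],s['force'],s['torque'],s['qpos']);snap('wrist','w9')
print(ctrl.read_state()['eef_pos'])
crop('w9',240,160,340,250,'c_w9',7)
E
```

```text
[533.10845521  46.57275739 171.34332395] [ 3.14154962e+00 -3.64903134e-05  1.41273836e+00] 21.260332316243655 [-0.40930531  0.74167645 -1.4658546 ] [-0.03345907  0.01919676 -0.00778965] [-0.41055732  0.59017495  0.41039152  1.91663539 -0.3498388   0.70478043
  0.04933512]
[533.12331232  46.55970559 171.33831075]
scale 6.666666666666667
```

View pics/c_w9.png

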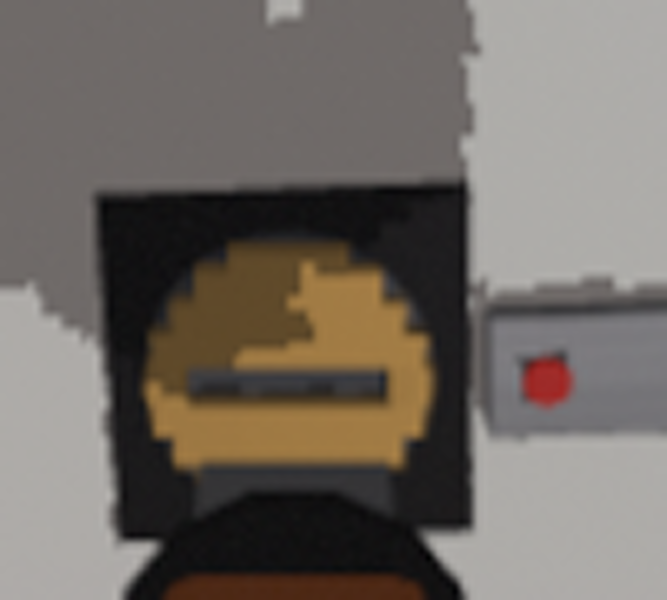

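The wrist crop shows the slot spanning (187..387, 368..404), parallel to the blade edge, which runs (196..392) at row 463.

```bash
python3 - <<'E'
from m2 import *
y=1.4127;s=6.66667;o=(240,160)
for zk in (102.6,103.6,104.6):
    E=q('w9',[(196,463),(392,463)],o,s,zk); c=E.mean(0)[:2]-1.25*np.array([np.cos(y),np.sin(y)]); 
    print(zk,c,np.linalg.norm(E[1]-E[0]))
for z in (71,72,73):
    S=q('w9',[(187,386),(387,386)],o,s,z);print(z,S.mean(0)[:2],np.linalg.norm(S[0]-S[1]),'need move',S.mean(0)[:2]-c)
E=q('w9',[(196,463),(392,463)],o,s,103.6); c=E.mean(0)[:2]-1.25*np.array([np.cos(y),np.sin(y)]); 
S=q('w9',[(187,386),(387,386)],o,s,72)
print('move',S.mean(0)[:2]-c,'tool',tf(y,S.mean(0)[:2]-c))
e=E[1]-E[0];print(np.arctan2(e[1],e[0]))
a=q('w9',[(187,405),(387,403)],o,s,72);e=a[1]-a[0];print(np.arctan2(e[1],e[0]))
B=q('w9',[(96,196),(467,184),(472,528),(118,540)],o,s,66);print('plate',B.mean(0))
print([px('w9',u,v)[2].round(1) for u,v in[(280,210),(290,225),(268,217),(300,215),(283,225),(260,195)]])
E
```

```text
102.6 [532.77970059  46.15799198] 21.381544068079734
103.6 [532.83686317  46.53749137] 21.277064574754675
104.6 [532.89402575  46.91699077] 21.172585081429506
71 [531.91214177  45.65314365] 24.87336877988238 need move [-0.98188398 -1.26384712]
72 [531.96616367  45.98924411] 24.768083893359584 need move [-0.92786208 -0.92774666]
73 [532.02018557  46.32534457] 24.66279900683656 need move [-0.87384018 -0.5916462 ]
move [-0.8706995  -0.54824727] tool [-0.67849163 -0.77352556]
-0.1580756479786527
-0.14741999459295765
plate [532.20761801  46.48730086  66.        ]
[np.float64(74.3), np.float64(74.3), np.float64(69.2), np.float64(74.3), np.float64(72.4), np.float64(67.7)]
```

Call:
{"op": "step_arm", "data": {"deltas": [[[0,-0.9,-0.5,-8,0,0,0.005],[0,0,0,-8,0,0,0],[0,0,0,-6,0,0,0],[0,0,0,-4,0,0,0],[0,0,0,0,0,0,0],[0,0,0,0,0,0,0],[0,0,0,0,0,0,0],[0,0,0,0,0,0,0],[0,0,0,0,0,0,0],[0,0,0,0,0,0,0]]]}}

```text
clock: 10.43
eef_pos: [532.4, 46.2, 145.6]
tool_rot: [3.141, -0.0, 1.418]
force: [-0.0, 0.3, -0.7]
width: 21.4
```

```bash
python3 - <<'E'
from h import *
s=ctrl.read_state();print(s['eef_pos'],s['tool_rot'],s['force'],s['torque']);snap('wrist','w10')
crop('w10',240,180,340,250,'c_w10',7)
E
```

```text
[532.38089743  46.16066918 145.58930037] [ 3.14103060e+00 -2.56119479e-04  1.41781861e+00] [-0.00850645  0.2648277  -0.74471819] [-0.02903851  0.00742632 -0.01692346]
scale 7
```

View pics/c_w10.png

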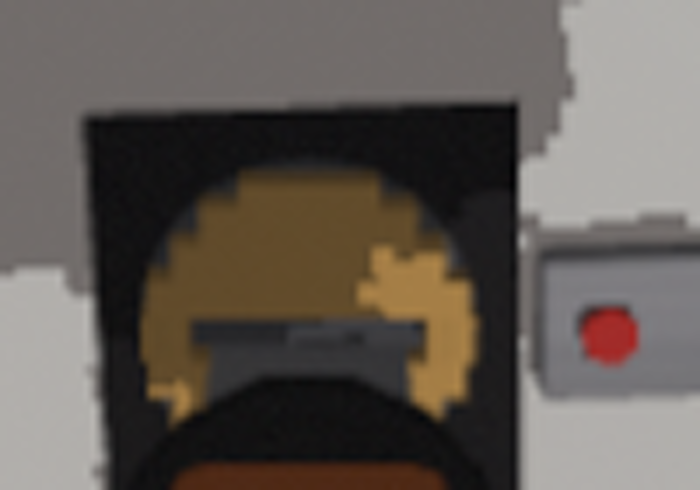

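The blade (205..410) is centred in the slot (190..425). I'll lower it slowly.

Call:
{"op": "step_arm", "data": {"deltas": [[[0,0,0,-2,0,0,0],[0,0,0,-2,0,0,0],[0,0,0,-1,0,0,0],[0,0,0,-1,0,0,0],[0,0,0,-1,0,0,0],[0,0,0,0,0,0,0],[0,0,0,0,0,0,0]]]}}

```text
clock: 11.07
eef_pos: [532.2, 46.1, 138.2]
tool_rot: [-3.141, 0.0, 1.418]
force: [0.8, -0.2, -1.6]
width: 21.1
```

Call:
{"op": "step_arm", "data": {"deltas": [[[0,0,0,-1,0,0,0],[0,0,0,-1,0,0,0],[0,0,0,0,0,0,0],[0,0,0,0,0,0,0],[0,0,0,0,0,0,0]]]}}

```text
clock: 11.48
eef_pos: [532.2, 46.1, 136.3]
tool_rot: [3.142, -0.0, 1.418]
force: [0.0, 0.6, -0.5]
width: 21.5
```

Call:
{"op": "step_arm", "data": {"deltas": [[[0,0,0,-1,0,0,0],[0,0,0,0,0,0,0],[0,0,0,-0.7,0,0,0],[0,0,0,0,0,0,0],[0,0,0,0,0,0,0]]]}}

```text
clock: 11.9
eef_pos: [532.4, 46.1, 135.9]
tool_rot: [3.141, -0.001, 1.418]
force: [-2.8, 0.2, 10.7]
width: 21.6
```

Contact at z=136 puts the blade on the slot floor, about 4.5 mm below the lock top. I'll ease off slightly and start a slow clockwise turn.

Call:
{"op": "step_arm", "data": {"deltas": [[[0,0,0,0.2,0,0,-0.05],[0,0,0,0,0,0,-0.05],[0,0,0,0,0,0,-0.05],[0,0,0,0,0,0,-0.05],[0,0,0,0,0,0,-0.05]]]}}

```text
clock: 12.32
eef_pos: [533.0, 45.8, 136.0]
tool_rot: [3.14, -0.001, 1.166]
force: [-0.6, -0.7, 6.8]
width: 21.2
```

```bash
python3 - <<'E'
from h import *
s=ctrl.read_state();print(s['eef_pos'],s['tool_rot'],s['force'],s['torque'])
E
```

```text
[533.02924281  45.8280872  135.97843722] [ 3.13976113e+00 -1.03948289e-03  1.16561179e+00] [-0.55975217 -0.697349    6.83481579] [-0.12932441  0.29858388  0.12913126]
```

Call:
{"op": "step_arm", "data": {"deltas": [[[0,0,0,0,0,0,-0.05],[0,0,0,0,0,0,-0.05],[0,0,0,0,0,0,-0.05],[0,0,0,0,0,0,-0.05],[0,0,0,0,0,0,-0.05],[0,0,0,0,0,0,-0.05],[0,0,0,0,0,0,-0.05],[0,0,0,0,0,0,-0.05]]]}}

```text
clock: 12.98
eef_pos: [532.9, 45.6, 136.0]
tool_rot: [3.14, -0.001, 0.766]
force: [-1.2, -0.3, 8.1]
width: 21.2
```

```bash
python3 - <<'E'
from h import *
s=ctrl.read_state();print(s['eef_pos'],s['tool_rot'],s['force'],s['torque'],s['qpos'])
E
```

```text
[532.88274526  45.57793189 135.96949886] [ 3.14031020e+00 -1.28698716e-03  7.65580562e-01] [-1.2462594  -0.26143166  8.12336955] [-0.20490086  0.42560317  0.17032756] [-0.49717959  0.67865668  0.55917185  1.94963228 -0.56517555  0.67077703
 -0.38866901]
```

Call:
{"op": "step_arm", "data": {"deltas": [[[0,0,0,0,0,0,-0.05],[0,0,0,0,0,0,-0.05],[0,0,0,0,0,0,-0.05],[0,0,0,0,0,0,-0.05],[0,0,0,0,0,0,-0.05],[0,0,0,0,0,0,-0.05],[0,0,0,0,0,0,-0.05],[0,0,0,0,0,0,-0.05],[0,0,0,0,0,0,-0.05],[0,0,0,0,0,0,-0.05]]]}}

```text
clock: 13.82
eef_pos: [532.5, 45.4, 136.0]
tool_rot: [3.141, -0.001, 0.266]
force: [-3.2, -0.9, 10.0]
width: 21.5
```

```bash
python3 - <<'E'
from h import *
s=ctrl.read_state();print(s['eef_pos'],s['tool_rot'],s['force'],s['torque'],s['qpos'])
snap('wrist','w11');crop('w11',230,170,400,260,'c_w11',7)
E
```

```text
[532.54406285  45.42160668 135.95805633] [ 3.14119448e+00 -1.09962694e-03  2.65569554e-01] [-3.15324568 -0.92881785  9.97484207] [-0.30780612  0.62858236  0.12260896] [-0.57757153  0.71941191  0.69971344  1.95212711 -0.69424357  0.72495897
 -0.76160886]
scale 4.705882352941177
```

View pics/w11.png

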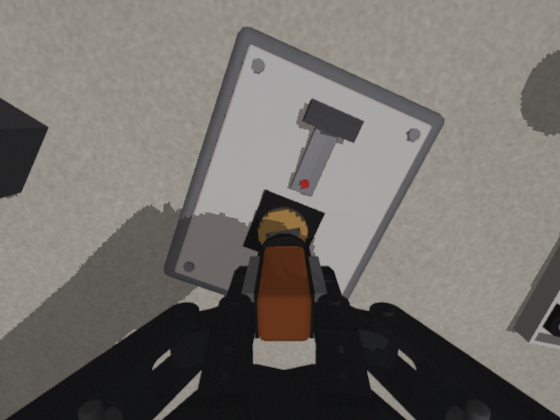

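The bolt's red dot at (305,184) has moved away from the plate, so the lock is turning. The fingers are clear. I'll carry on and slow down near the stop.

Call:
{"op": "step_arm", "data": {"deltas": [[[0,0,0,0,0,0,-0.05],[0,0,0,0,0,0,-0.05],[0,0,0,0,0,0,-0.05],[0,0,0,0,0,0,-0.05],[0,0,0,0,0,0,-0.05],[0,0,0,0,0,0,-0.05],[0,0,0,0,0,0,-0.04],[0,0,0,0,0,0,0]]]}}

```text
clock: 14.53
eef_pos: [532.3, 45.5, 135.9]
tool_rot: [3.141, -0.001, -0.074]
force: [-1.9, -1.0, 10.5]
width: 21.5
```

```bash
python3 - <<'E'
from h import *
s=ctrl.read_state();print(s['eef_pos'],s['tool_rot'],s['force'],s['torque'])
E
```

```text
[532.30140954  45.46640206 135.92224915] [ 3.14138946e+00 -6.44952613e-04 -7.36095380e-02] [-1.92824389 -1.00798525 10.51239338] [-0.26894806  0.82659345  0.10373787]
```

Call:
{"op": "step_arm", "data": {"deltas": [[[0,0,0,0,0,0,-0.03],[0,0,0,0,0,0,-0.03],[0,0,0,0,0,0,-0.03],[0,0,0,0,0,0,0]]]}}

```text
clock: 14.87
eef_pos: [532.2, 45.5, 135.9]
tool_rot: [3.142, -0.001, -0.163]
force: [-3.3, -1.1, 10.4]
width: 21.3
```

```bash
python3 - <<'E'
from h import *
s=ctrl.read_state();print(s['eef_pos'],s['tool_rot'],s['force'],s['torque'])
E
```

```text
[532.21850848  45.4680117  135.92686723] [ 3.14157062e+00 -5.01418816e-04 -1.63206536e-01] [-3.31968522 -1.0529076  10.35268345] [-0.20381467  0.82933467  0.09230549]
```

Call:
{"op": "step_arm", "data": {"deltas": [[[0,0,0,0,0,0,-0.03],[0,0,0,0,0,0,-0.03],[0,0,0,0,0,0,0]]]}}

```text
clock: 15.12
eef_pos: [532.2, 45.5, 135.9]
tool_rot: [-3.142, -0.0, -0.223]
force: [-2.9, -1.1, 9.4]
width: 21.4
```

```bash
python3 - <<'E'
from h import *
s=ctrl.read_state();print(s['eef_pos'],s['tool_rot'],s['force'],s['torque'])
snap('wrist','w12');crop('w12',230,80,370,260,'c_w12',7)
E
```

```text
[532.19208279  45.48382337 135.92175591] [-3.14154075e+00 -4.32482814e-04 -2.23200344e-01] [-2.8933396  -1.09834171  9.36768137] [-0.21958023  0.79699211  0.12895211]
scale 3.3333333333333335
```

View pics/c_w12.png

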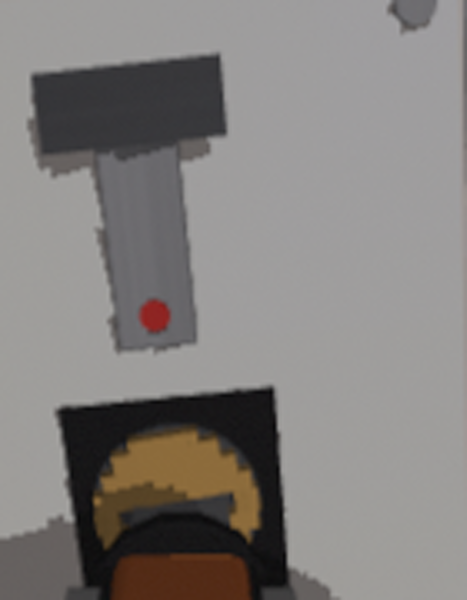

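Call:
{"op": "step_arm", "data": {"deltas": [[[0,0,0,0,0,0,-0.03],[0,0,0,0,0,0,-0.02],[0,0,0,0,0,0,0]]]}}

```text
clock: 15.42
eef_pos: [532.2, 45.5, 135.9]
tool_rot: [-3.142, -0.0, -0.273]
force: [-1.9, -0.8, 9.9]
width: 21.3
```

```bash
python3 - <<'E'
from h import *
s=ctrl.read_state();print(s['eef_pos'],s['tool_rot'],s['force'],s['torque'])
E
```

```text
[532.17727325  45.48037109 135.93111318] [-3.14150656e+00 -4.02150039e-04 -2.72781627e-01] [-1.88861071 -0.84203259  9.92099112] [-0.11453829  0.86998572  0.08027292]
```

Call:
{"op": "step_arm", "data": {"deltas": [[[0,0,0,0,0,0,-0.02],[0,0,0,0,0,0,-0.02],[0,0,0,0,0,0,0]]]}}

```text
clock: 15.67
eef_pos: [532.1, 45.5, 135.9]
tool_rot: [-3.141, -0.0, -0.313]
force: [-3.4, -0.4, 10.8]
width: 21.4
```

```bash
python3 - <<'E'
from h import *
s=ctrl.read_state();print(s['eef_pos'],s['tool_rot'],s['force'],s['torque'])
E
```

```text
[532.10819631  45.50517144 135.90229167] [-3.14148697e+00 -2.56735941e-04 -3.12828537e-01] [-3.35331132 -0.37394228 10.8093024 ] [-0.20140823  0.87567449  0.10346776]
```

Call:
{"op": "step_arm", "data": {"deltas": [[[0,0,0,0,0,0,-0.02],[0,0,0,0,0,0,-0.02],[0,0,0,0,0,0,0]]]}}

```text
clock: 15.92
eef_pos: [532.1, 45.5, 135.9]
tool_rot: [-3.141, -0.0, -0.353]
force: [-3.3, -0.3, 10.9]
width: 21.4
```

```bash
python3 - <<'E'
from h import *
s=ctrl.read_state();print(s['eef_pos'],s['tool_rot'],s['force'],s['torque'])
snap('wrist','w13');crop('w13',230,170,330,260,'c_w13',7)
E
```

```text
[532.11132764  45.53804436 135.90388347] [-3.14146102e+00 -2.03477073e-04 -3.52634989e-01] [-3.32859884 -0.2981893  10.86497564] [-0.15374304  0.80045928  0.11227849]
scale 6.666666666666667
```

View pics/c_w13.png

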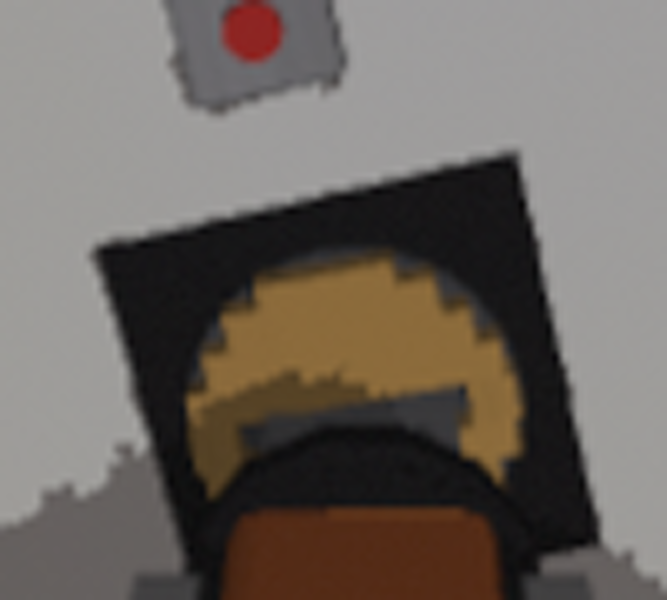

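```bash
python3 - <<'E'
from m2 import *
S=q('w13',[(245,424),(466,389)],(230,170),6.6667,72.5);e=S[1]-S[0];print('slot yaw',np.arctan2(e[1],e[0]),np.linalg.norm(e))
B=q('w13',[(96,250),(515,153),(600,540)],(230,170),6.6667,66);e=B[1]-B[0];print('plate yaw+pi/2',np.arctan2(e[1],e[0]),np.arctan2(*(B[1]-B[2])[1::-1]))
# red dot travel along unit x from plate centre
for f,o,s,p in (('w9',(240,160),6.6667,(547,381)),('w12',(230,80),3.3333,(154,316)),('w13',(230,170),6.6667,(252,30))):
    d=q(f,[p],o,s,73)[0]; u=np.array([np.cos(-.118),np.sin(-.118)]); print(f,d,(d[:2]-[532.2,46.5])@u)
E
```

```text
slot yaw -1.7538083356580354 23.847048694906835
plate yaw+pi/2 -1.6868861141913094 -0.11814947447222081
w9 [563.76614476  41.92684318  73.        ] 31.88501720727769
w12 [573.16259449  42.08185638  73.        ] 41.19787558584285
w13 [574.30831435  42.00796338  73.        ] 42.3443273547991
```

Call:
{"op": "step_arm", "data": {"deltas": [[[0,0,0,0,0,0,-0.03],[0,0,0,0,0,0,-0.03],[0,0,0,0,0,0,0]]]}}

```text
clock: 16.22
eef_pos: [532.2, 45.6, 135.9]
tool_rot: [-3.142, -0.0, -0.412]
force: [-3.3, -0.4, 11.1]
width: 21.6
```

```bash
python3 - <<'E'
from h import *
s=ctrl.read_state();print(s['eef_pos'],s['tool_rot'],s['force'],s['torque'])
E
```

```text
[532.15406856  45.5744807  135.92800832] [-3.14158879e+00 -2.41716859e-04 -4.12188814e-01] [-3.34319753 -0.40839025 11.14670834] [-0.22144269  0.84926001  0.36302678]
```

Torque jumped from about 0.11 to 0.36 N m, so the lock is at its stop. I'll check the bolt.

Call:
{"op": "step_arm", "data": {"deltas": [[[0,0,0,0,0,0,0],[0,0,0,0,0,0,0]]]}}

```text
clock: 16.38
eef_pos: [532.1, 45.6, 135.9]
tool_rot: [-3.142, -0.0, -0.411]
force: [-3.0, -1.1, 9.9]
width: 21.0
```

```bash
python3 - <<'E'
from h import *
s=ctrl.read_state();print(s['eef_pos'],s['tool_rot'],s['force'],s['torque'])
snap('wrist','w14');crop('w14',220,90,340,250,'c_w14',7)
E
```

```text
[532.12606077  45.56656979 135.92185775] [-3.14154412e+00 -2.16049920e-04 -4.11067921e-01] [-3.00114174 -1.08041104  9.9180171 ] [-0.16275762  0.85125058  0.34396038]
scale 3.75
```

View pics/c_w14.png

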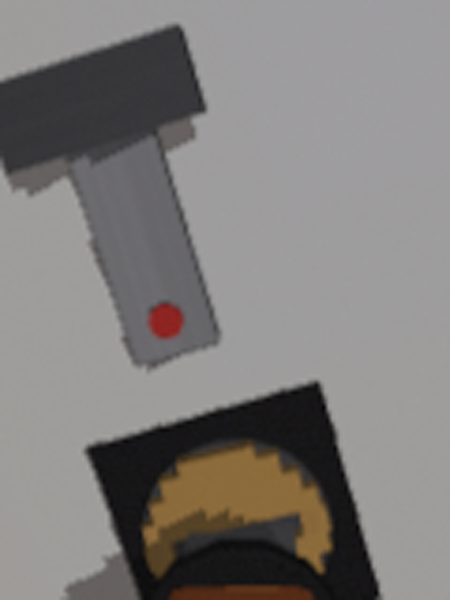

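```bash
python3 - <<'E'
from m2 import *
u=np.array([np.cos(-.118),np.sin(-.118)])
for f,o,s,p,c in (('w9',(240,160),6.6667,(547,381),[(467,184),(472,528)]),('w11',(0,0),1,(304.5,184),[(263,190.5),(324,211)]),('w12',(230,80),3.3333,(154,316),[(60,408),(273,388)]),('w13',(230,170),6.6667,(252,30),[(96,250),(515,153)]),('w14',(220,90),3.75,(165,320),[(88,449),(319,382)])):
    d=q(f,[p],o,s,73)[0]; e=q(f,c,o,s,66).mean(0); print(f,(d-e)[:2]@u)
E
```

```text
w9 8.930179309018053
w11 15.245342156113745
w12 19.014443302552223
w13 20.308247021880486
w14 20.574042771259823
```

The bolt has travelled about 11.7 of its 12 mm by eye, and the torque showed the stop. I'll unload slightly within the slot's play, then lift straight out.

Call:
{"op": "step_arm", "data": {"deltas": [[[0,0,0,0,0,0,0.04],[0,0,0,0,0,0,0.04],[0,0,0,0,0,0,0.03],[0,0,0,1,0,0,0],[0,0,0,2,0,0,0],[0,0,0,3,0,0,0],[0,0,0,10,0,0,0],[0,0,0,20,0,0,0],[0,0,0,0,0,0,0],[0,0,0,0,0,0,0]]]}}

```text
clock: 17.27
eef_pos: [533.1, 46.1, 171.9]
tool_rot: [-3.141, -0.002, -0.302]
force: [0.8, 0.5, -1.6]
width: 21.5
```

```bash
python3 - <<'E'
from h import *
s=ctrl.read_state();print(s['eef_pos'],s['tool_rot'],s['force'],s['torque'])
snap('wrist','w15');crop('w15',220,80,340,250,'c_w15',7)
E
```

```text
[533.06623598  46.1382679  171.88620318] [-3.14073610e+00 -2.34203315e-03 -3.02062776e-01] [ 0.75978108  0.45453494 -1.64641071] [ 0.06370464 -0.03241291  0.03171119]
scale 3.5294117647058822
```

View pics/c_w15.png

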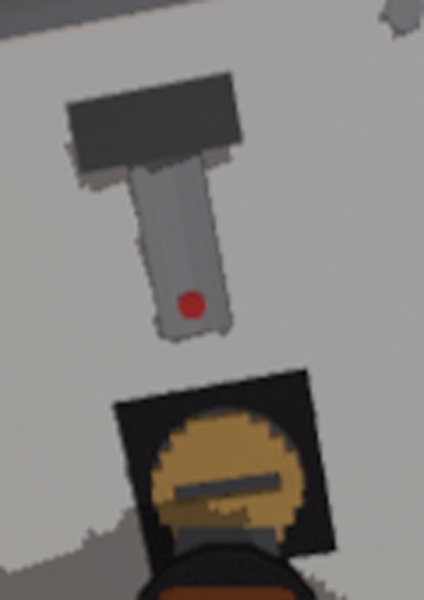

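```bash
python3 - <<'E'
from m2 import *
s=3.52941;o=(220,80);u=np.array([np.cos(-.118),np.sin(-.118)])
S=q('w15',[(175,494),(280,478)],o,s,72.5);e=S[1]-S[0];print('slot yaw',np.arctan2(e[1],e[0]),np.linalg.norm(e))
K=q('w15',[(116,403),(307,370)],o,s,66);e=K[1]-K[0];print('plate',np.arctan2(e[1],e[0]))
d=q('w15',[(192,305)],o,s,73)[0];print((d-K.mean(0))[:2]@u)
B=q('w15',[(176,531),(278,531)],o,s,104);e=B[1]-B[0];print('blade yaw',np.arctan2(e[1],e[0]))
crop('w15',255,200,310,245,'c_w15b',12)
E
```

```text
slot yaw -1.7121066474879223 24.778637823788866
plate -1.6966109062656758
20.471070305511855
blade yaw -1.8714998388504902
scale 12
```

View pics/c_w15b.png

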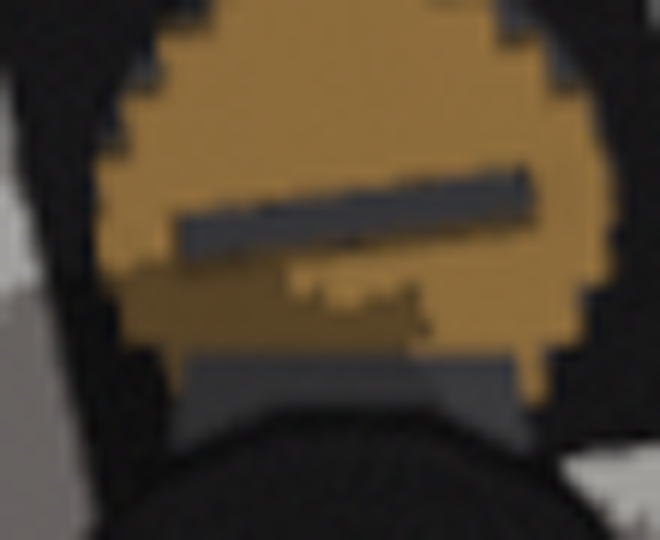

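Blade yaw matches the tool, so the key has not slipped. The slot has turned about 1.56 rad. Now I'll take the key back to the holder.

Call:
{"op": "step_arm", "data": {"deltas": [[[0,0,10,0,0,0,0.12],[0,-1,20,0,0,0,0.12],[0,-1,20,0,0,0,0.12],[0,-1,20,0,0,0,0.12],[0,-1,20,0,0,0,0.12],[0,-1,20,0,0,0,0.12],[0,-1,20,0,0,0,0.12],[0,-1,20,0,0,0,0.12],[0,-1,20,0,0,0,0.12],[0,-1,20,0,0,0,0.12]]]}}

```text
clock: 18.15
eef_pos: [522.4, 237.1, 170.0]
tool_rot: [-3.141, 0.001, 0.904]
force: [0.2, 0.1, -1.6]
width: 21.5
```

Call:
{"op": "step_arm", "data": {"deltas": [[[0,-1,25,0,0,0,0.12],[0,0,22,0,0,0,0.12],[0,0,16,0,0,0,0.115],[0,0,0,0,0,0,0],[0,0,0,0,0,0,0],[0,0,0,0,0,0,0],[0,0,0,0,0,0,0],[0,0,0,0,0,0,0],[0,0,0,0,0,0,0],[0,0,0,0,0,0,0]]]}}

```text
clock: 18.98
eef_pos: [522.3, 298.5, 170.9]
tool_rot: [3.141, 0.0, 1.252]
force: [0.5, 0.3, -0.8]
width: 21.2
```

Call:
{"op": "step_arm", "data": {"deltas": [[[0,0,0,0,0,0,0],[0,0,0,0,0,0,0],[0,0,0,0,0,0,0],[0,0,0,0,0,0,0],[0,0,0,0,0,0,0]]]}}

```text
clock: 19.4
eef_pos: [522.2, 299.2, 170.8]
tool_rot: [3.142, -0.0, 1.253]
force: [0.1, -0.4, -0.7]
width: 21.3
```

```bash
python3 - <<'E'
from h import *
s=ctrl.read_state();print(s['eef_pos'],s['tool_rot'],s['force'],s['torque'],s['qpos'])
snap('wrist','w16');crop('w16',235,160,340,250,'c_w16',7.5)
E
```

```text
[522.18449054 299.15483553 170.82299311] [ 3.14156008e+00 -7.99174267e-05  1.25281877e+00] [ 0.11826083 -0.36176142 -0.66017495] [-0.03091235  0.01667411  0.03611789] [-0.8762009   0.69329788  0.50935709  1.73565711 -0.43705922  0.82757562
 -0.48227265]
scale 6.666666666666667
```

View pics/c_w16.png

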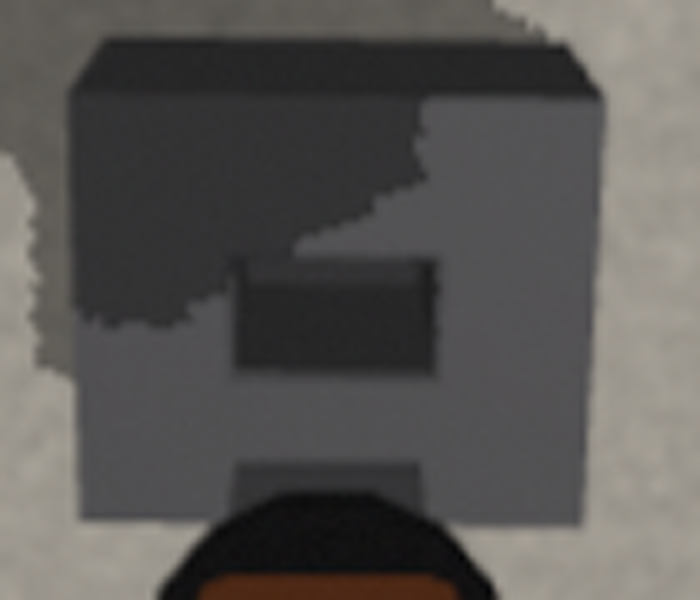

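```bash
python3 - <<'E'
from m2 import *
y=1.2528
E=q('w16',[(236,463),(423,463)],(235,160),6.6667,103.1)
c=E.mean(0)[:2]-1.25*np.array([np.cos(y),np.sin(y)])
P=q('w16',[(232,257),(438,257),(435,374),(234,374)],(235,160),6.6667,48).mean(0)
print(c,P,'move',P[:2]-c)
E
```

```text
[522.01002274 299.02707044] [523.28386941 299.96302385  48.        ] move [1.27384668 0.93595341]
```

Call:
{"op": "step_arm", "data": {"deltas": [[[0,1.2,0.9,-10,0,0,0],[0,0,0,-15,0,0,0],[0,0,0,-10,0,0,0],[0,0,0,-5,0,0,0],[0,0,0,0,0,0,0],[0,0,0,0,0,0,0],[0,0,0,-5,0,0,0],[0,0,0,-5,0,0,0],[0,0,0,-5,0,0,0],[0,0,0,0,0,0,0]]]}}

```text
clock: 20.28
eef_pos: [522.7, 299.8, 114.8]
tool_rot: [-3.14, 0.001, 1.253]
force: [-0.5, 0.1, -1.6]
width: 21.4
```

Call:
{"op": "step_arm", "data": {"deltas": [[[0,0,0,-6,0,0,0],[0,0,0,-6,0,0,0],[0,0,0,-6,0,0,0],[0,0,0,-6,0,0,0],[0,0,0,-6,0,0,0],[0,0,0,-6,0,0,0],[0,0,0,-4,0,0,0],[0,0,0,0,0,0,0],[0,0,0,0,0,0,0],[0,0,0,0,0,0,0]]]}}

```text
clock: 21.12
eef_pos: [523.7, 300.0, 76.0]
tool_rot: [3.141, -0.0, 1.253]
force: [-0.0, -1.2, -1.2]
width: 21.2
```

Call:
{"op": "step_arm", "data": {"deltas": [[[0,0,0,-1,0,0,0],[0,0,0,-1,0,0,0],[0,0,0,-1,0,0,0],[0,0,0,-1,0,0,0],[0,0,0,0,0,0,0],[0,0,0,0,0,0,0],[0,0,0,0,0,0,0]]]}}

```text
clock: 21.7
eef_pos: [523.3, 300.0, 71.8]
tool_rot: [-3.142, 0.0, 1.253]
force: [0.0, -0.3, -1.7]
width: 21.9
```

Call:
{"op": "step_arm", "data": {"deltas": [[[0,0,0,-0.5,0,0,0],[0,0,0,0,0,0,0],[0,0,0,-0.5,0,0,0],[0,0,0,0,0,0,0],[0,0,0,0,0,0,0]]]}}

```text
clock: 22.12
eef_pos: [523.4, 300.0, 71.7]
tool_rot: [-3.141, -0.001, 1.253]
force: [-1.7, -1.5, 7.4]
width: 21.5
```

Seated, with 7 N of contact. I'll release and then retreat straight up.

Call:
{"op": "step_arm", "data": {"deltas": [[[0.7,0,0,0,0,0,0],[0.7,0,0,0,0,0,0],[0.7,0,0,0,0,0,0],[0.7,0,0,0,0,0,0],[0.7,0,0,0,0,0,0],[0.7,0,0,0,0,0,0],[0.7,0,0,0,0,0,0],[0.7,0,0,0,0,0,0]]]}}

```text
clock: 22.78
eef_pos: [523.4, 300.0, 70.7]
tool_rot: [3.142, 0.0, 1.253]
force: [0.9, -0.8, -0.7]
width: 60.1
```

```bash
python3 - <<'E'
from h import *
s=ctrl.read_state();print(s['eef_pos'],s['width'],s['force']);snap('wrist','w17')
E
```

```text
[523.39748186 299.95276998  70.74461116] 60.08917574341062 [ 0.85409757 -0.84884694 -0.6643834 ]
```

View pics/w17.png

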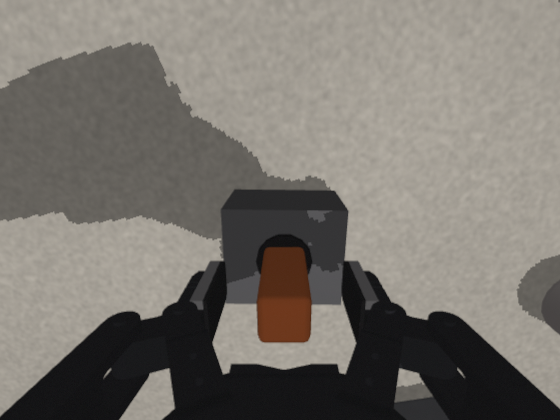

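The jaws are open and clear of the handle at (285,295). I'll retreat upward.

Call:
{"op": "step_arm", "data": {"deltas": [[[0.7,0,0,10,0,0,0],[0.7,0,0,20,0,0,0],[0.7,0,0,30,0,0,0],[0.7,0,0,30,0,0,0],[0.7,0,0,30,0,0,0],[0.7,-30,20,10,0,0,0],[0.7,-30,20,0,0,0,0],[0.7,0,0,0,0,0,0],[0.7,0,0,0,0,0,0],[0.7,0,0,0,0,0,0]]]}}

```text
clock: 23.67
eef_pos: [463.7, 339.9, 201.5]
tool_rot: [3.141, -0.0, 1.253]
force: [-0.0, 0.4, -0.8]
width: 59.8
```

```bash
python3 - <<'E'
from h import *
s=ctrl.read_state();print(s['eef_pos'],s['width'],s['force']);snap('side','s18');snap('top','t18');snap('wrist','w18')
a=cv2.imread('pics/s18.png')[100:270,150:310];cv2.imwrite('pics/c_s18.png',cv2.resize(a,None,fx=3.5,fy=3.5,interpolation=cv2.INTER_CUBIC))
crop('t18',215,180,315,295,'c_t18')
E
```

```text
[463.66669343 339.91329864 201.45878305] 59.75562683024247 [-0.03360864  0.427358   -0.79087855]
scale 5.217391304347826
```

View pics/c_s18.png

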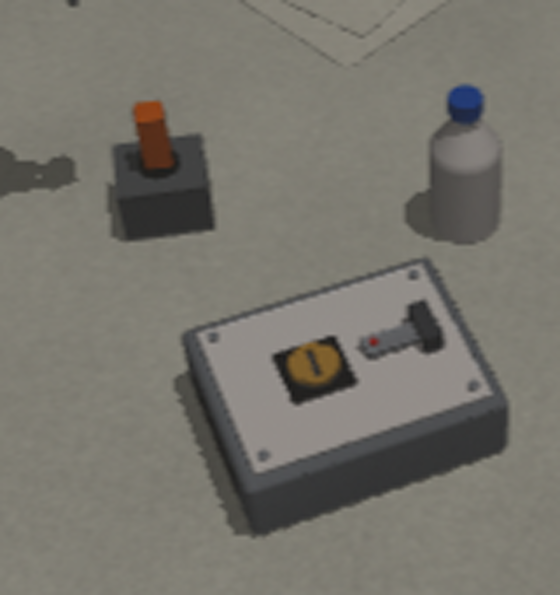

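View pics/c_t18.png

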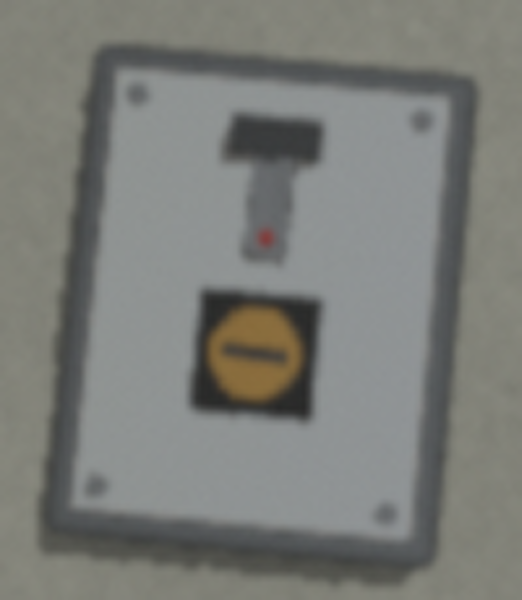

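View pics/t18.png

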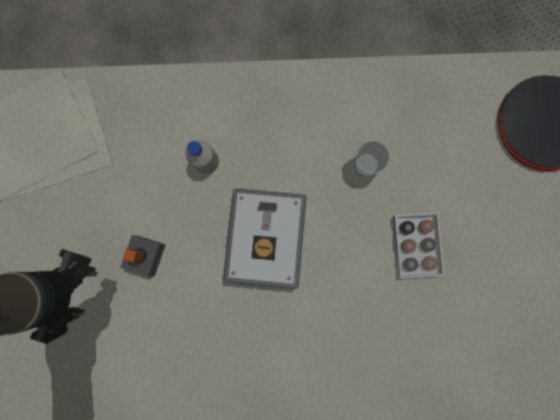

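```bash
python3 - <<'E'
from m2 import *
for cam in (('top0','t18'),('side0','s18')):
    P=[]
    for f in cam:
        im=load(f)['im'].astype(float); r=im[...,0]-np.maximum(im[...,1],im[...,2])
        b=im[...,2];w=np.clip(r-15,0,None);w[np.abs(im[...,1]-im[...,2])>18]=0
        m=np.zeros_like(w); 
        if 'top' in cam[0]: m[205:245,255:280]=1
        else: m[185:215,240:275]=1
        w*=m;v,u=np.mgrid[:420,:560];P.append(px(f,(w*u).sum()/w.sum(),(w*v).sum()/w.sum(),73)); 
    print(cam,P,np.linalg.norm(P[1]-P[0]))
T=q('w18',[(0,0)],(0,0),1,0)
E
python3 - <<'E'
import sys; sys.path.insert(0,'.')
import os; os.chdir('.')
from h import *
a,b=load('top0')['im'],load('t18')['im'];d=cv2.absdiff(a,b).max(2);d[:,:130]=0
ys,xs=np.where(d>40);print(len(xs),xs.min(),xs.max(),ys.min(),ys.max())
E
```

```text
('top0', 't18') [array([561.04172825,  42.68774885,  73.        ]), array([572.93806975,  41.39310871,  73.        ])] 11.966579879364401
('side0', 's18') [array([563.63358247,  44.19025022,  73.        ]), array([575.29719372,  42.33086459,  73.        ])] 11.810890834362917
66 258 269 225 253
```

The bolt has travelled 11.97 mm by the top camera and 11.8 mm by the side camera, out of 12. Apart from the bolt and lock, nothing changed in the top view outside the arm's area. The key stands upright in its holder, so I'm handing in.

```bash
python3 -c "
from cell import ctrl
print(ctrl.finish_job())"
```

```text
the job is handed in; nothing more can be done
None
```

I turned the lock to its stop with the key, put the key back in its holder and handed the job in at about 24 s. No verdict was reported.

- **Insertion:** The blade went down until it touched the slot floor at about 10 N, roughly 4 mm below the lock's top. No reading during the job passed about 11 N.
- **Turn:** I turned slowly clockwise until the torque rose from about 0.11 to 0.36 N m, which marked the stop. I then eased back within the slot's play before lifting out.
- **Lock and bolt:** Bolt travel measured 11.97 mm by the top camera and 11.8 mm by the side camera, of 12 mm. The wrist camera put the slot's turn at about 1.56 rad. A coarser reading from the top picture gave about 1.54 rad.
- **Key:** It is released and stands upright in the holder. The collar met the block at the same height as when I picked it up.
- **Bystanders:** The tray, bottle and beaker look unmoved in the top view, and the arm is clear of everything.
- **Disagreement:** Early position estimates differed by up to about 8 mm between cameras, the wrist ones partly because the arm was still settling. I used settled wrist views of the blade against the slot and pocket instead.

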